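# Check a bottle closure on the torque tester and leave it vented

### The arm

A 6-joint arm with a two-finger parallel gripper is mounted at the origin on a cart in front of the work surface, level with it; the furniture and walls round the work are solid. World frame = base frame: x ahead of the robot, y to its left, z up, the work surface at z = 0. Lengths are in m, angles in rad, forces in N, time in s.
With the tool pointing down it reaches from about 0.2 to 0.875 m from the base axis. Payload 3.4 kg.
Tool frame: the origin (TCP) lies between the finger pads; the fingertips stand bot.tips_ahead ahead of it and the grasp point (between the pads) lies 3 mm ahead of it (bot.tips_ahead is the distance from the TCP to the fingertips, in m); z points along the fingers, y is the direction in which the jaws open and shut (so a half turn about z gives the same grasp; the last joint's range is limited). The gripper opens to 94 mm and grips with 3 to 60 N. Pads are 16 mm wide; open, the fingers measure 119 mm over their backs; the gripper's body (75 mm by 177 mm) begins 78 mm behind the grasp point.
Start: joints at [-1.299, 0.276, 1.505, -0, 1.361, -0.121], TCP at [0.22, -0.531, 0.195] pointing down, gripper open.
Joint ranges: [-2.89, 2.89], [-0.75, 2.08], [0.22, 2.7], [-1.18, 4.32], [0.11, 2.71], [-2.7, 2.7]. Speed limits (rad/s): [2.57, 2.57, 3.14, 3.14, 3.14, 3.14].

### API

Orientations are given as a rotation vector (axis times angle).
In Python, from station import get_obs, imaging, sign_off, models, bot gives the robot as it stands. The module is installed in compiled form; this text tells all that it offers.
- The arm moves only by the tool send_rows, never from a script. Its argument "plan" is a list of rows, each a list of 7 numbers: the shift along the world's x, y, z in cm, then the turn, a rotation vector about the world's x, y, z in degrees, then the closure in counts, from 0 (fully open) to 255 (shut). A call has 1 to 5 rows; each row is the pose to reach, as a shift and turn from the pose commanded when the call began; what a row does not reach only later rows make up. A row lasts 1/8 s, in which the tool goes at most 62.5 mm and 10.7 degrees, less where a joint would pass 70% of its speed; a pose out of reach is approached as far as the arm can. A call with a gripper value outside its range is refused whole. The fingers move at their own pace and stop on an object; "newtons" is the grip in N (left out, the last holds). Time passes only in rows, so rows that repeat a pose let the fingers close. It gives the time, the measured TCP pose, the force and the opening at its end, in the units of the state.
- get_obs(): the state, without advancing time (a new reading comes with each control period).
- imaging.grab_frame(name): name is "side" or "top"; returns the picture (420x560x3 uint8, red, green, blue); there is no depth.
- imaging.camera_info(name): a dict with "fov_y" (degrees; the focal length in pixels is half the picture's height over the tangent of half this angle, whatever the lens; pixels are square), "cx", "cy" (the principal point, pixels), "D" ([k1, k2, p1, p2, k3] as OpenCV has them; the pictures are not rectified), "rvec" (rotation vector, rad) and "tvec" (3), from world to camera coordinates, as OpenCV has them. Camera axes: x right, y down, z forward; pixel columns grow to the right and rows downward; lengths in m; the calibration is good to about 2 mm. A picture is of the moment at which its call begins. camera_info takes no time and is no camera call.
- sign_off(): hands the job in, once; it reports no verdict.
Trained networks look in the newest picture that a camera, given by its name, has taken for a name from the list of things; names that differ only in an ending like _2 or _b are one class to them, and where a whole thing is asked for, a point or a joint stands for the part that bears it (a point fixed in the world has none). Each returns a list of dicts, best first, with "p" (0 to 1); they miss things now and then, are a little off and sometimes report something else, mostly with a low value. They report only what shows in the picture. A call takes as long as a camera call.
- models.trace(camera, name): "mask" (420x560 bool, what is visible of it) and "point" ([column, row] in pixels, amid what is visible of it).
- models.mark_of(camera, name): "point" ([column, row] in pixels: a listed point, or the origin of a listed thing).
The state is a dict: "t": time; "q": joint angles; "dq": joint speeds; "effort": joint torques, N m; "ee_pos": TCP position; "orientation": TCP orientation; "ft_force": force on the tool from outside, world axes, zero at the start; "moment": the same for the moment, N m; "opening": finger opening in m.
Only numpy, scipy, OpenCV 4.12 (cv2) and the standard library are available. Lean on these libraries where they do the work, as an engineer would, in place of code of your own. Each camera call takes 0.05 s, during which the arm holds its last target.

### The job

Before this bottle goes into the autoclave, check its closure on the torque tester: turn the tester's red peak pointer back to its zero stop with the black knob, then fetch the red cap and screw it onto the bottle until it bottoms out, firmly enough to push the peak pointer into the green band but not past it. Then back the cap off a quarter turn so the bottle can vent, and finish still gripping the cap there, level on its thread and quite still, so that I can tape it; leave the other things on the table where they stand.

Things in the scene. Friction and masses are not known exactly. Their poses are not given: they have to be found in the camera images.
- tester: Torque tester: heavy fixed grey base, 270 (x) x 170 (y) mm, flat top 56 mm above the table. Origin: centre of its underside, z up. Dial (108 mm across, window 67 mm above the table) centred 70 mm to -x, nearer the robot; turntable (116 mm across) with the white bottle centred 70 mm to +x. Four rubber pegs (top 106 mm above the table) keep the bottle from turning on the turntable.
- peak_knob (a point): Centre of the top of the black knurled reset knob: upright, 20 mm diameter, 24 mm tall, top 93 mm and underside 70 mm above the table, in the middle of the dial. It turns as one with the red peak pointer. Turn it anticlockwise (from above) to bring the pointer to zero.
- peak (a joint): Reading of the red peak pointer = knob angle, rad. 0 = zero stop (pointer to the tester's +y side), growing clockwise seen from above, to 2.75. Green band: 0.5 to 1.9. It stays where left (friction 0.006 N m). The black needle, driven by the turntable, pushes it ahead when the bottle is twisted clockwise; it does not follow back, so it keeps the highest reading.
- turntable (a joint): Twist of the sprung turntable, rad, clockwise from above positive, 0 without torque; 2 N m per rad, stops at +-0.52. The needle turns 5 times as far, so the green band means a twist of 0.10 to 0.38 rad, i.e. 0.2 to 0.76 N m on the cap.
- bottle_mouth (a point): Centre of the bottle's open rim, upright axis, 170 mm above the table; frame turns with the bottle, x along the line through the two red marks on its shoulder. Neck 38 mm diameter, rim tapered, two-start right-hand thread (46 mm over the ridges) from 7 to 23 mm below the rim. Room for fingertips round the neck: down to 34 mm below the rim; then the shoulder widens to the 65 mm body.
- cap: Red ribbed screw cap, loose, 56 mm diameter, 26 mm tall, 30 g, on the table open side down. Origin: centre of its lower edge; z up through the closed top; x toward the white line on its top and side. 22 mm deep inside; two lugs on its x axis, 4 mm above the lower edge. Bottomed out, its origin is 21 to 22 mm below the rim and its x in line with the bottle's x (same way or opposite, both fit).
- cap_top (a point): Centre of the cap's top, 26 mm above its origin. Thread: 13 mm per turn, clockwise goes down, 1.5 mm axial play, stays where left. Set on with cap x in line with the bottle's x (either way round) it enters at once, its origin 15 to 16 mm below the rim, and bottoms out half a turn clockwise later; set on at another angle it needs up to half a turn more. A quarter turn back raises it 3 mm.
- wash_bottle: White wash bottle with red swan-neck cap, 73 x 90 x 204 mm, bystander. Origin: centre of its underside.
- beaker: Small glass beaker, 58 mm diameter, 71 mm tall, bystander. Origin: centre of its underside.
- amber_bottle: Small amber glass bottle with black cap, 52 mm diameter, 116 mm tall, bystander. Origin: centre of its underside.
- tape_roll: Roll of cream-coloured tape lying flat, 88 mm diameter, 19 mm tall, bystander. Origin: centre of its underside.

How it is judged:
On the way, in this order (a step that is already met when the one before it is completed fails the run):
1. the peak pointer is back at its zero stop while the cap is still off the bottle (value of joint peak below 0.05 rad and horizontal distance between cap and bottle_mouth above 0.06 m), for 0.2 s.
2. the cap is screwed on until it bottoms out, with the peak pointer pushed into the green band (horizontal distance between cap and bottle_mouth below 0.003 m and z of cap in the frame of bottle_mouth below -0.0195 m and angle between the x axis of cap and the x axis of bottle_mouth, either way round below 0.22 rad and value of joint peak above 0.5 rad and value of joint turntable above 0.06 rad), for 0.1 s.
At the end, for the whole second after the job is handed in: The cap sits centred (3 mm) and level (5 degrees) on the bottle's thread, backed off a quarter turn from its stop (20 degrees either way, origin 15.5 to 20 mm below the rim), still gripped by the fingers (over 1 N) and at rest; the peak pointer stands in the green band, 0.5 to 1.9 rad (value of joint peak between 0.5 and 1.9 rad and horizontal distance between cap and bottle_mouth below 0.003 m and z of cap in the frame of bottle_mouth between -0.02 and -0.0155 m and angle between the x axis of cap and the x axis of bottle_mouth, either way round above 1.22 rad and angle between cap's own z axis and vertical below 0.09 rad and contact force between the fingers and cap above 1 N and angular speed of cap below 0.3 rad/s and linear speed of cap below 0.02 m/s); the arm keeps its last pose, push and grip.
It fails at once if the peak pointer is driven past the green band (over 1.9 rad) (value of joint peak above 1.9 rad).
It fails at once if the wash bottle is moved more than 25 mm or tipped (distance of wash_bottle from where it was at the start of the episode above 0.025 m or angle between wash_bottle's own z axis and vertical above 0.3 rad).
It fails at once if the beaker is moved more than 25 mm or tipped (distance of beaker from where it was at the start of the episode above 0.025 m or angle between beaker's own z axis and vertical above 0.3 rad).
It fails at once if the amber bottle is moved more than 25 mm or tipped (distance of amber_bottle from where it was at the start of the episode above 0.025 m or angle between amber_bottle's own z axis and vertical above 0.3 rad).
It fails at once if the roll of tape is moved more than 25 mm or tipped (distance of tape_roll from where it was at the start of the episode above 0.025 m or angle between tape_roll's own z axis and vertical above 0.3 rad).
It also fails if it takes over 67 s, if anything falls off the work surface, if the arm or the gripper's body presses on something with over 40 N, if the wrist force passes 120 N, or if a joint passes its speed limit or range.

## Working session

There is one attempt and no reset: what is moved stays moved. The work goes in short steps, Python scripts to look and compute and a tool call to move; the robot and the scene stay as the last step left them, time stands still between calls to the robot, and variables do not carry over. Pictures are saved under pics/ and viewed, and the job is handed in when it is done.

Besides the shell and the picture viewer there is one more tool, called in YAML: its name, and indented under it one key for each argument. send_rows: Moves the arm, as the interface text tells. Its arguments: {"type":"object","properties":{"plan":{"type":"array"},"newtons":{"type":"number"}},"required":["plan"]}

```bash
mkdir -p pics
cat > h.py <<'E'
import numpy as np,cv2
from station import get_obs, imaging, sign_off, models, bot
def cam(n):
    c=imaging.camera_info(n); f=210/np.tan(np.radians(c["fov_y"])/2)
    K=np.array([[f,0,c["cx"]],[0,f,c["cy"]],[0,0,1.]]); D=np.array(c["D"],float)
    R=cv2.Rodrigues(np.array(c["rvec"],float))[0]; t=np.array(c["tvec"],float).ravel()
    return K,D,R,t
def ray(n,p):
    K,D,R,t=cam(n); u=cv2.undistortPoints(np.array([[p]],float),K,D)[0,0]
    return -R.T@t, R.T@np.array([u[0],u[1],1.])
def atz(n,p,z):
    o,d=ray(n,p); return o+d*(z-o[2])/d[2]
def proj(n,P):
    K,D,R,t=cam(n); return cv2.projectPoints(np.atleast_2d(np.array(P,float)),cv2.Rodrigues(R)[0],t,K,D)[0][:,0]
def tri(ps):
    A=np.zeros((3,3));b=np.zeros(3)
    for n,p in ps:
        o,d=ray(n,p); d=d/np.linalg.norm(d);M=np.eye(3)-np.outer(d,d);A+=M;b+=M@o
    return np.linalg.solve(A,b)
def save(n,name,crop=None,s=1):
    im=imaging.grab_frame(n)
    o=im
    if crop: o=im[crop[1]:crop[3],crop[0]:crop[2]]
    o=cv2.resize(o,None,fx=s,fy=s,interpolation=cv2.INTER_CUBIC)
    cv2.imwrite("pics/"+name,o[:,:,::-1]); return im
E
python3 - <<'E'
from h import *
np.set_printoptions(precision=4,suppress=True)
for n in("top","side"):
    im=save(n,n+"0.png"); cv2.imwrite(n+".png",im[:,:,::-1])
    print(n,-cam(n)[2].T@cam(n)[3],cam(n)[0][0,0],cam(n)[1])
    for k in ("peak_knob","bottle_mouth","cap","cap_top","tester"):
        print(k,[(round(r["p"],2),np.array(r["point"])) for r in models.mark_of(n,k)[:2]])
s=get_obs();print(s,bot.tips_ahead)
E
```

```text
top [0.3228 0.0375 1.0551] 442.8452842727123 [-0.0879  0.      0.      0.      0.    ]
peak_knob [(0.72, array([351.6, 177.8])), (0.43, array([239.2, 261.2]))]
bottle_mouth [(0.77, array([229.2, 193.4]))]
cap [(0.89, array([403.3, 253.5]))]
cap_top [(0.69, array([406.6, 255.2])), (0.33, array([241.1, 263.6]))]
tester [(0.63, array([239.9, 237.7])), (0.33, array([161.7, 285.3]))]
side [ 0.6016 -0.7679  0.5639] 419.8791870229501 [-0.0882  0.      0.      0.      0.    ]
peak_knob [(0.69, array([249. , 204.5])), (0.64, array([318.4, 205. ]))]
bottle_mouth [(0.63, array([306.3, 175.8]))]
cap [(0.4, array([249.6, 204.4]))]
cap_top [(0.84, array([224.1, 344.4]))]
tester [(0.56, array([275.9, 233.3]))]
{'t': 0.6, 'q': array([-1.299 ,  0.2758,  1.5049,  0.    ,  1.3607, -0.121 ]), 'dq': array([-0.0003,  0.0013,  0.0002, -0.0006,  0.0012, -0.0001]), 'effort': array([ -0.0013, -40.4214, -23.739 ,   0.0703,   0.025 ,  -0.    ]), 'ee_pos': array([ 0.2201, -0.5312,  0.1953]), 'orientation': array([3.081, 0.613, 0.   ]), 'ft_force': array([ 0.6756, -0.4275,  0.6015]), 'moment': array([0.0304, 0.0344, 0.0268]), 'opening': 0.09419521486177368} 0.022
```

View pics/top0.png

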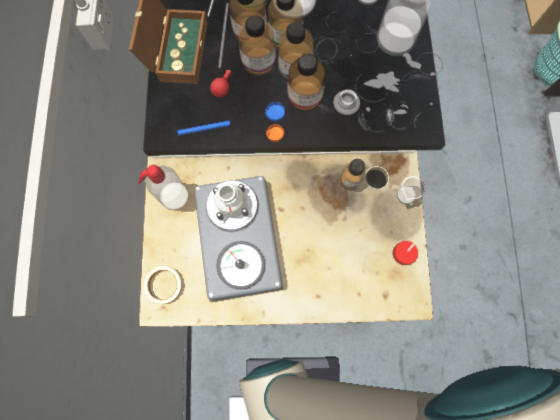

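View pics/side0.png

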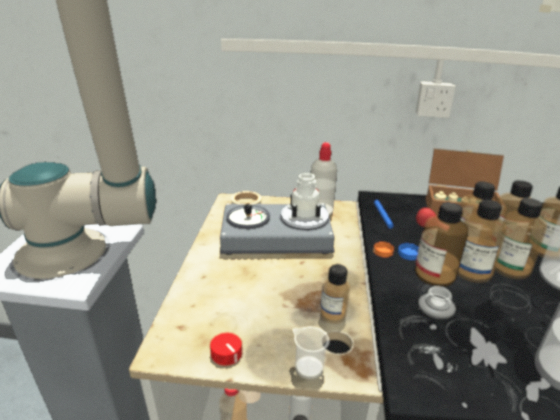

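The top picture shows the tester at about (240,238) px, with the knob near (240,264) and the bottle mouth near (229,193). The cap is at about (406,253), its line pointing up and to the right. The amber bottle and beaker are well clear of the cap. Next I'll zoom in and compute positions.

Run:
```python
from h import *
np.set_printoptions(precision=4,suppress=True)
t=cv2.imread("top.png");s=cv2.imread("side.png")
a=cv2.resize(t[170:305,185:290],None,fx=4,fy=4,interpolation=cv2.INTER_CUBIC)
b=cv2.resize(t[230:280,380:430],None,fx=7,fy=7,interpolation=cv2.INTER_CUBIC)
c=np.zeros((560,780,3),np.uint8);c[:540,:420]=a;c[:350,425:775]=b;cv2.imwrite("pics/z1.png",c)
a=cv2.resize(s[165:260,210:345],None,fx=5,fy=5,interpolation=cv2.INTER_CUBIC);cv2.imwrite("pics/z2.png",a)
print("knob",tri([("top",(239.2,261.2)),("side",(249,204.5))]),atz("top",(239.2,261.2),.093),atz("side",(249,204.5),.093))
print("mouth",tri([("top",(229.2,193.4)),("side",(306.3,175.8))]),atz("top",(229.2,193.4),.17),atz("side",(306.3,175.8),.17))
print("cap",tri([("top",(406.6,255.2)),("side",(224.1,344.4))]),atz("top",(406.6,255.2),.026),atz("side",(224.1,344.4),.026))
for k in ("peak_knob","bottle_mouth","cap_top","tester","wash_bottle","beaker","amber_bottle","tape_roll"):
    r=models.trace("top",k)
    for q in r[:2]:
        m=q["mask"];ys,xs=np.nonzero(m)
        print(k,round(q["p"],2),q["point"],m.sum(),xs.min(),xs.max(),ys.min(),ys.max(),xs.mean(),ys.mean())
```

```text
knob [0.4453 0.1246 0.0954] [0.4443 0.1245 0.093 ] [0.4457 0.1299 0.093 ]
mouth [0.5782 0.1388 0.1726] [0.5761 0.1386 0.17  ] [0.5807 0.1471 0.17  ]
cap [ 0.462  -0.2622  0.0238] [ 0.4582 -0.2626  0.026 ] [ 0.466  -0.2631  0.026 ]
bottle_mouth 0.98 [231.1, 206.3] 1978 207 257 180 229 231.8382204246714 204.8139534883721
bottle_mouth 0.53 [238.6, 237.6] 8947 193 283 175 301 237.39376327260536 238.46596624566894
cap_top 0.68 [405.6, 251.3] 474 393 417 241 264 404.8607594936709 252.08227848101265
tester 0.81 [236.5, 236.7] 8739 194 283 176 300 237.36091085936607 238.5199679597208
tester 0.33 [233.6, 206.3] 1885 207 256 182 229 231.57188328912466 205.16286472148542
wash_bottle 0.59 [161.8, 188.4] 1490 139 188 164 210 165.01610738255033 186.01006711409397
beaker 0.71 [410.5, 189.0] 601 397 424 175 204 410.6439267886855 189.65058236272878
amber_bottle 0.89 [352.9, 173.0] 573 340 364 159 189 352.0366492146597 173.8848167539267
tape_roll 0.95 [150.7, 280.2] 594 144 181 266 303 161.96632996632997 283.5942760942761
```

View pics/z1.png

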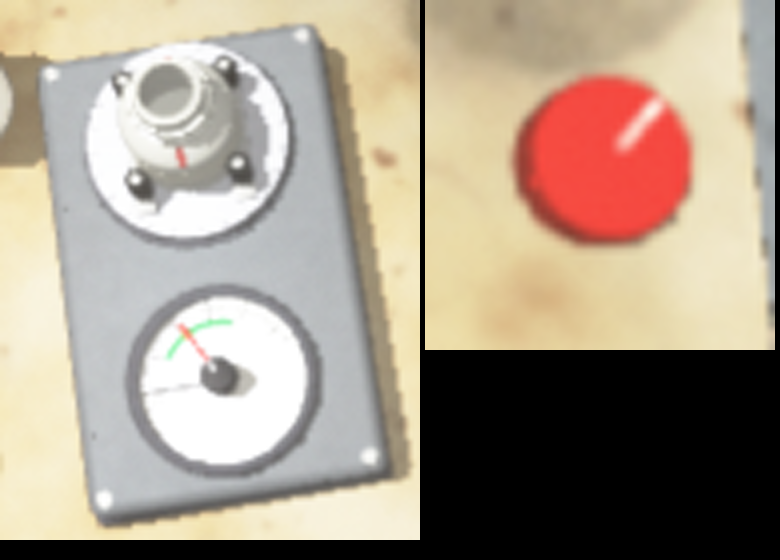

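View pics/z2.png

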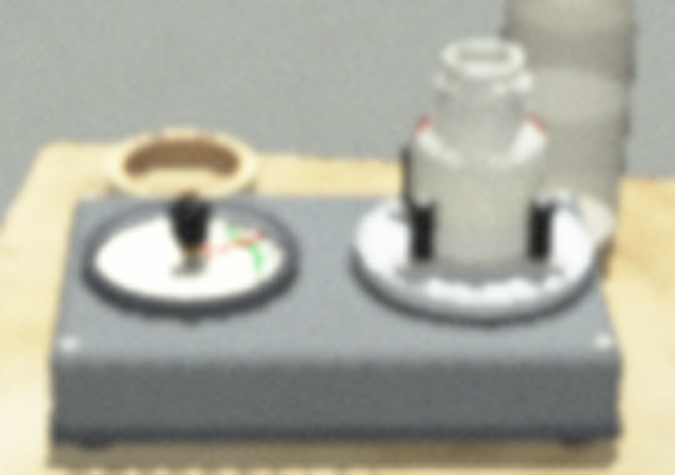

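Run:
```python
from h import *
np.set_printoptions(precision=4,suppress=True)
c=lambda x,y:(185+(x+.5)/4-.5,170+(y+.5)/4-.5)
C=np.array([atz("top",c(*p),.056) for p in [(50,74),(302,34),(369,456),(104,499)]])
print(C, C.mean(0), np.linalg.norm(C-np.roll(C,1,0),axis=1))
ctr=C.mean(0); ux=(C[0]+C[1]-C[2]-C[3])[:2]; uy=(C[0]+C[3]-C[1]-C[2])[:2]
y1=np.arctan2(ux[1],ux[0]);y2=np.arctan2(-uy[0],uy[1]);print("yaw",np.degrees([y1,y2]))
y=(y1+y2)/2;u=np.array([np.cos(y),np.sin(y)])
print("knob",ctr[:2]-.07*u,"mouth",ctr[:2]+.07*u)
# side corners
d=lambda x,y:(210+(x+.5)/5-.5,165+(y+.5)/5-.5)
print("side front screws",atz("side",d(68,343),.056),atz("side",d(604,341),.056))
print("knob top px",[(p,n,proj(n,[*(ctr[:2]-.07*u),.093])) for n,p in(("top",0),("side",0))])
print("mouth px",proj("top",[*(ctr[:2]+.07*u),.17]),proj("side",[*(ctr[:2]+.07*u),.17]))
print("rim centre guess top",atz("top",c(167,91),.17),"side",atz("side",d(483,56),.17))
print("marks top",atz("top",c(181,157),.13),"side L,R",atz("side",d(424,124),.13),atz("side",d(538,124),.13))
print("pointer tip/base",atz("top",c(182,325),.062),"centre",atz("top",c(222,382),.062))
e=lambda x,y:(380+(x+.5)/7-.5,230+(y+.5)/7-.5)
print("cap ctr",atz("top",e(607-425,158),.026),"line",atz("top",e(622-425,150),.026),atz("top",e(660-425,102),.026))
s=cv2.imread("side.png")
cv2.imwrite("pics/z3.png",np.vstack([cv2.resize(s[325:370,200:255],None,fx=8,fy=8,interpolation=cv2.INTER_CUBIC)]))
cv2.imwrite("pics/z4.png",cv2.resize(s[168:205,285:330],None,fx=12,fy=12,interpolation=cv2.INTER_CUBIC))
t=cv2.imread("top.png")
cv2.imwrite("pics/z5.png",cv2.resize(t[175:232,203:260],None,fx=10,fy=10,interpolation=cv2.INTER_CUBIC))
```

```text
[[0.6232 0.2275 0.056 ]
 [0.6448 0.0787 0.056 ]
 [0.397  0.0435 0.056 ]
 [0.3758 0.1916 0.056 ]] [0.5102 0.1353 0.056 ] [0.25   0.1504 0.2503 0.1496]
yaw [8.1647 8.1964]
knob [0.4409 0.1254] mouth [0.5795 0.1453]
side front screws [0.3978 0.0489 0.056 ] [0.646  0.0842 0.056 ]
knob top px [(0, 'top', array([[238.7785, 262.7391]])), (0, 'side', array([[246.7461, 205.2306]]))]
mouth px [[225.981  191.8893]] [[305.7573 176.066 ]]
rim centre guess top [0.5784 0.1445 0.17  ] side [0.5805 0.147  0.17  ]
marks top [0.5529 0.1414 0.13  ] side L,R [0.5537 0.153  0.13  ] [0.6086 0.1609 0.13  ]
pointer tip/base [0.472  0.1478 0.062 ] centre [0.4393 0.1252 0.062 ]
cap ctr [ 0.4655 -0.2607  0.026 ] line [ 0.4681 -0.2661  0.026 ] [ 0.4841 -0.2805  0.026 ]
```

View pics/z3.png

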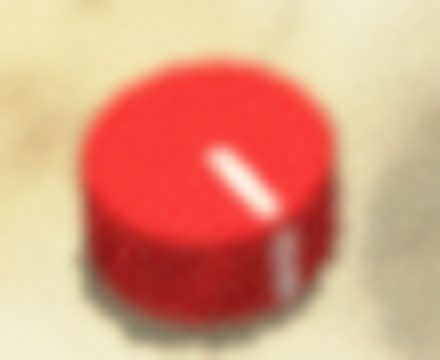

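View pics/z4.png

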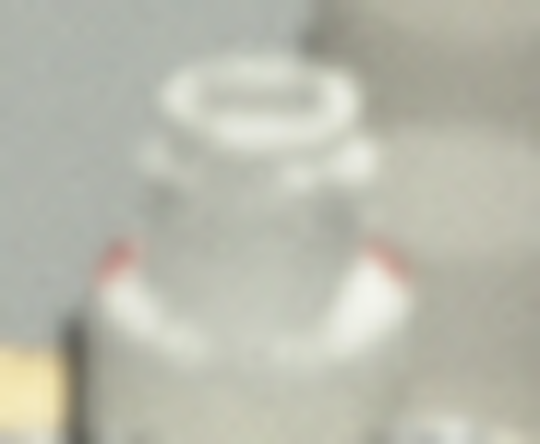

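View pics/z5.png

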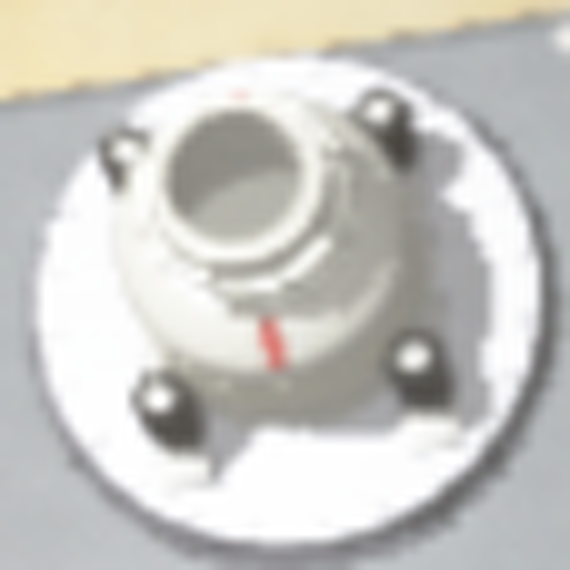

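Both views agree:

| Item | x, y (m) | Notes |
|---|---|---|
| Tester | – | yaw about 8.2° |
| Knob | 0.442, 0.127 | pointer reads about 1.1 rad |
| Mouth | 0.580, 0.146 | bottle x at about 8° |
| Cap | 0.465, -0.261 | line at about -45° |

I'll go to the knob first.

send_rows:
  plan:
    - [6,18,0,0,0,10,60]
    - [12,36,0,0,0,20,60]
    - [18,54,0,0,0,30,60]
    - [22.2,65.8,0,0,0,37.5,60]
    - [22.2,65.8,0,0,0,37.5,60]
  newtons: 6

```text
t: 1.62
ee_pos: [0.32, -0.2332, 0.1955]
orientation: [2.72, 1.57, 0.001]
ft_force: [0.9, 0.5, -0.3]
opening: 0.0716
```

send_rows:
  plan:
    - [12.2,36,0,0,0,0,60]
    - [12.2,36,0,0,0,0,60]
    - [12.2,36,0,0,0,0,60]
    - [12.2,36,0,0,0,0,60]
    - [12.2,36,0,0,0,0,60]

```text
t: 2.25
ee_pos: [0.4204, 0.063, 0.1957]
orientation: [2.719, 1.571, 0.002]
ft_force: [2.1, -1.2, 0.0]
opening: 0.072
```

send_rows:
  plan:
    - [0,0,0,0,0,0,60]
    - [0,0,0,0,0,0,60]

```text
t: 2.5
ee_pos: [0.4195, 0.0608, 0.1952]
orientation: [2.719, 1.573, -0.001]
ft_force: [-0.4, -0.2, 0.1]
opening: 0.072
```

Run:
```python
from h import *
s=get_obs();print(s["t"],s["ee_pos"],s["orientation"],s["opening"],s["q"])
save("top","t1.png",(185,170,290,305),4);save("side","s1.png",(210,140,345,240),5)
p=s["ee_pos"];print(proj("top",[p-[0,0,.022]]),proj("side",[p-[0,0,.022]]))
```

```text
2.5 [0.41945298 0.06082596 0.19517756] [ 2.71909561e+00  1.57256600e+00 -1.43263434e-03] 0.07198167998597937 [-1.96087129e-02  4.52507884e-02  1.79454687e+00 -9.35642058e-04
  1.30231555e+00  5.02752195e-01]
[[267.53466653 268.03806873]] [[231.58484955 185.74077935]]
```

View pics/s1.png

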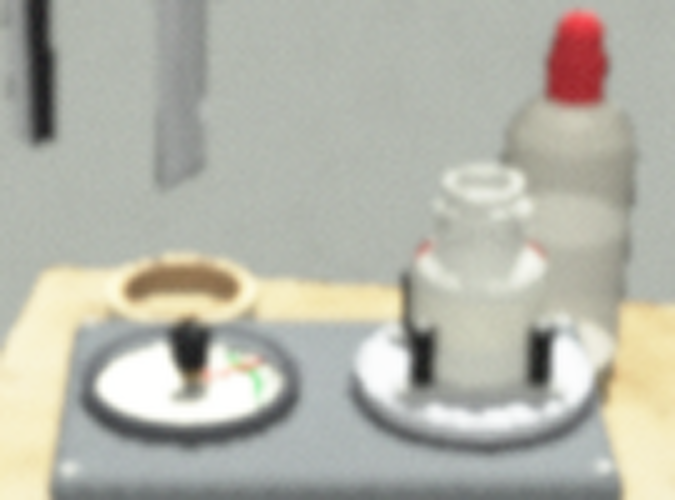

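View pics/t1.png

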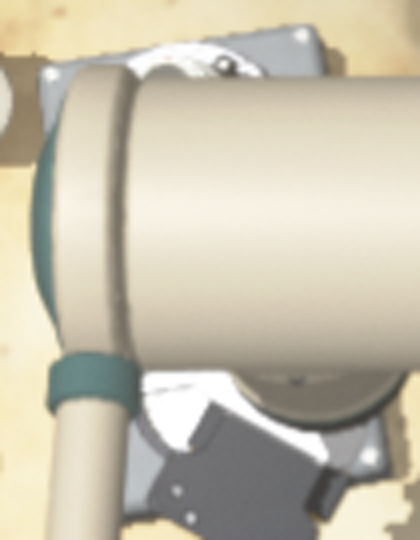

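Run:
```python
from h import *
s=get_obs()
im=save("side","s2.png",(180,60,320,200),4)
p=s["ee_pos"];
for z in(.0,.022,.05,.075): print(proj("side",[p-[0,0,.022]+[0,0,z]]))
```

```text
[[231.47072282 185.93195327]]
[[231.12013561 176.76062798]]
[[230.66795313 164.78706639]]
[[230.25873522 153.80455289]]
```

View pics/s2.png

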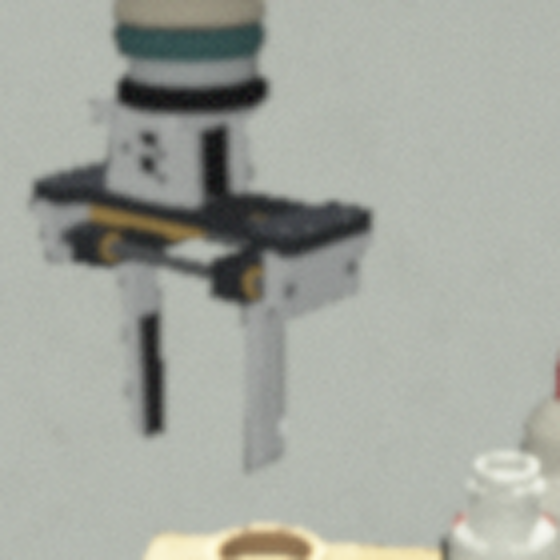

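Run:
```python
from h import *
s=get_obs()
R=cv2.Rodrigues(s["orientation"])[0];p=s["ee_pos"];print(R,p)
pts=[]
for z in(-.075,-.13):
  for a in(-1,1):
    for b in(-1,1):
      pts.append(p+R@np.array([a*.0375,b*.0885,z]))
tips=[p+R@np.array([0,b*.036,.022]) for b in(-1,1)]
S=proj("side",pts+tips);T=proj("top",pts+tips)
print(np.round(np.hstack([pts+tips,S,T]),3))
for n,q in(("top",T),("side",S)):
    im=imaging.grab_frame(n)[:,:,::-1].copy()
    for k,v in enumerate(q): cv2.circle(im,tuple(np.int32(np.round(v))),2,(255,0,255) if k<8 else (0,255,0),-1)
    cv2.imwrite(f"pics/o_{n}.png",cv2.resize(im[50:350,130:430] if n=="top" else im[50:250,150:350],None,fx=2,fy=2))
```

```text
[[ 5.02213758e-01  8.64743501e-01 -1.34242727e-04]
 [ 8.64743374e-01 -5.02213760e-01 -4.86988152e-04]
 [-4.88538384e-04  1.28486641e-04 -9.99999872e-01]] [0.41950358 0.05951053 0.19529106]
[[ 3.24000e-01  7.20000e-02  2.70000e-01  1.87518e+02  1.40053e+02
   2.60527e+02  3.17039e+02]
 [ 4.77000e-01 -1.70000e-02  2.70000e-01  2.51260e+02  1.58451e+02
   3.08883e+02  2.29267e+02]
 [ 3.62000e-01  1.36000e-01  2.70000e-01  2.11895e+02  1.31644e+02
   2.23226e+02  2.95697e+02]
 [ 5.15000e-01  4.80000e-02  2.70000e-01  2.74463e+02  1.48096e+02
   2.72637e+02  2.09708e+02]
 [ 3.24000e-01  7.20000e-02  3.25000e-01  1.85428e+02  1.14863e+02
   2.59024e+02  3.17000e+02]
 [ 4.77000e-01 -1.70000e-02  3.25000e-01  2.50927e+02  1.30730e+02
   3.10918e+02  2.22912e+02]
 [ 3.62000e-01  1.36000e-01  3.25000e-01  2.10584e+02  1.07660e+02
   2.18971e+02  2.94059e+02]
 [ 5.15000e-01  4.80000e-02  3.25000e-01  2.74857e+02  1.21859e+02
   2.72083e+02  2.02037e+02]
 [ 3.88000e-01  7.80000e-02  1.73000e-01  2.19504e+02  1.81804e+02
   2.59262e+02  2.83935e+02]
 [ 4.51000e-01  4.10000e-02  1.73000e-01  2.43975e+02  1.90267e+02
   2.77004e+02  2.52280e+02]]
```

View pics/o_top.png

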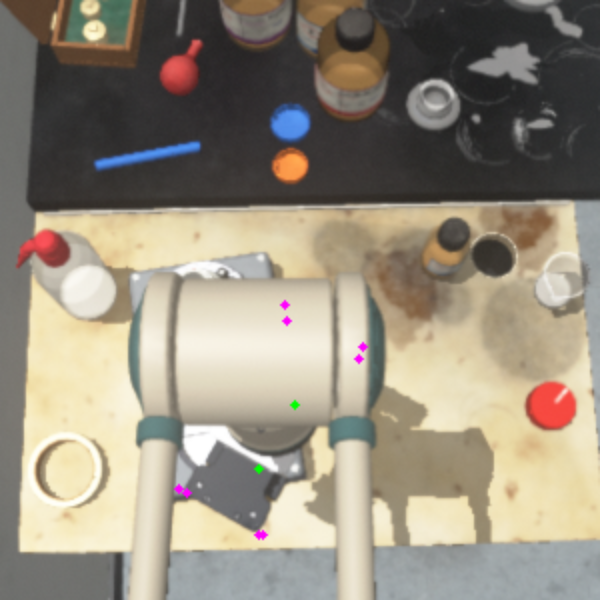

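View pics/o_side.png

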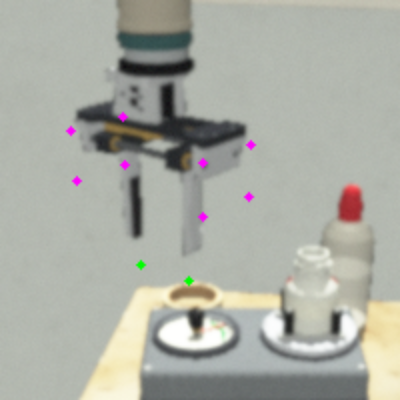

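The side view shows the gripper about 13 px (about 30 mm) higher than the reported pose projects, while the still objects agree between the two cameras. So I'll go on carefully and check heights in the picture. First I'll move over the knob.

send_rows:
  plan:
    - [2.2,6.6,0,0,0,0,60]
    - [2.2,6.6,0,0,0,0,100]
    - [2.2,6.6,0,0,0,0,100]
    - [2.2,6.6,0,0,0,0,100]
    - [2.2,6.6,0,0,0,0,100]

```text
t: 3.38
ee_pos: [0.4415, 0.126, 0.1954]
orientation: [2.722, 1.569, -0.0]
ft_force: [-0.6, 0.6, 0.3]
opening: 0.0572
```

```bash
cat > ov.py <<'E'
from h import *
import sys
def ov(tag,crop=(150,50,350,250),s=3,op=None):
    st=get_obs();R=cv2.Rodrigues(st["orientation"])[0];p=st["ee_pos"];o=(op or st["opening"])/2
    print("t",round(st["t"],2),np.round(p,4),np.round(np.degrees(np.arctan2(R[1,1],R[0,1])),1),"tilt",np.round(R[:,2],3),"f",np.round(st["ft_force"],1),"m",np.round(st["moment"],2),"op",round(st["opening"],4),"q6",round(st["q"][5],2))
    tips=[p+R@np.array([0,b*o,.022]) for b in(-1,0,1)]
    q=proj("side",tips);print(np.round(q,1).tolist())
    im=imaging.grab_frame("side")[:,:,::-1].copy()[crop[1]:crop[3],crop[0]:crop[2]]
    im=cv2.resize(im,None,fx=s,fy=s,interpolation=cv2.INTER_CUBIC)
    for v in q: cv2.circle(im,tuple(np.int32(np.round((v-crop[:2]+.5)*s))),3,(0,255,0),1)
    cv2.imwrite(f"pics/{tag}.png",im)
if __name__=="__main__": ov(sys.argv[1],*( [eval(sys.argv[2]),float(sys.argv[3])] if len(sys.argv)>2 else []))
E
python3 ov.py a1
```

```text
t 3.38 [0.4415 0.126  0.1954] -30.1 tilt [ 0. -0. -1.] f [-0.6  0.6  0.3] m [ 0.03 -0.02 -0.06] op 0.0572 q6 0.65
[[237.2, 171.7], [246.4, 174.6], [256.0, 177.7]]
```

View pics/a1.png

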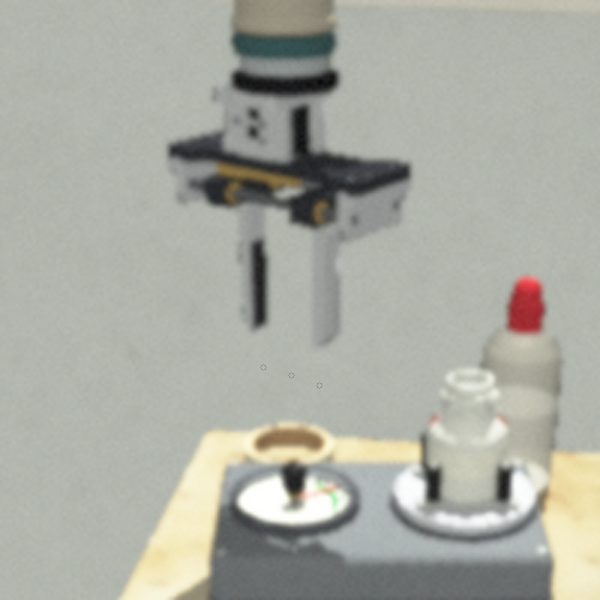

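send_rows:
  plan:
    - [0,0,-3,0,0,0,120]
    - [0,0,-6,0,0,0,120]
    - [0,0,-6,0,0,0,120]
    - [0,0,-6,0,0,0,120]

```text
t: 3.92
ee_pos: [0.4426, 0.1269, 0.1362]
orientation: [2.72, 1.57, 0.002]
ft_force: [-0.1, -0.3, 0.5]
opening: 0.0497
```

```bash
python3 ov.py a2
```

```text
t 3.92 [0.4426 0.1269 0.1362] -30.0 tilt [ 0.002  0.    -1.   ] f [-0.1 -0.3  0.5] m [-0.05  0.01 -0.05] op 0.0497 q6 0.65
[[239.5, 194.4], [247.4, 197.2], [255.4, 200.0]]
```

View pics/a2.png

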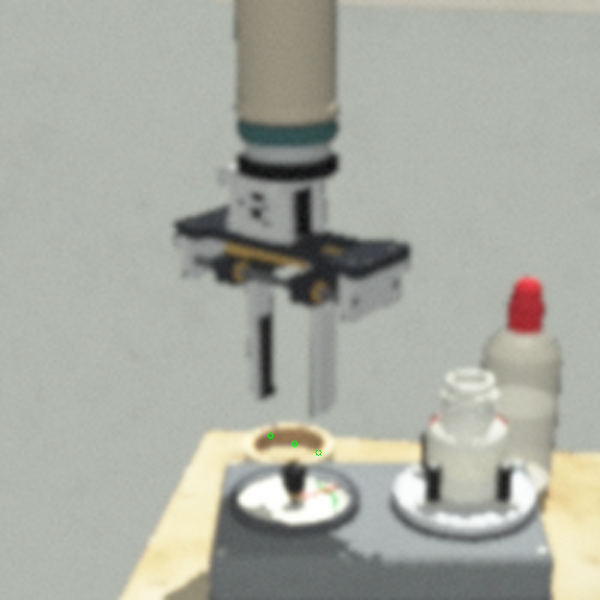

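send_rows:
  plan:
    - [0,0,-2,0,0,0,120]
    - [0,0,-4,0,0,0,120]
    - [0,0,-4,0,0,0,120]
    - [0,0,-4,0,0,0,120]

```text
t: 4.47
ee_pos: [0.4429, 0.1271, 0.0965]
orientation: [2.72, 1.57, 0.003]
ft_force: [0.2, -0.4, -0.4]
opening: 0.0498
```

```bash
python3 ov.py a3 "(200,120,300,240)" 5
```

```text
t 4.47 [0.4429 0.1271 0.0965] -30.0 tilt [ 0.002  0.    -1.   ] f [ 0.2 -0.4 -0.4] m [-0.   -0.09  0.  ] op 0.0498 q6 0.65
[[240.1, 208.7], [247.8, 211.6], [255.8, 214.6]]
```

View pics/a3.png

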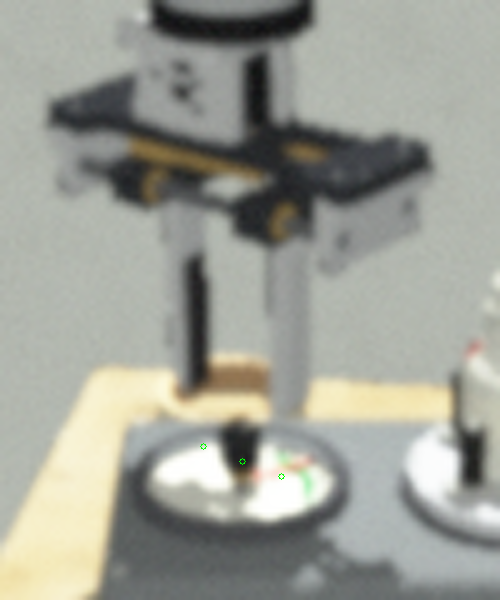

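send_rows:
  plan:
    - [0,0,-1,0,0,0,120]
    - [0,0,-2,0,0,0,120]
    - [0,0,-2,0,0,0,120]

```text
t: 4.9
ee_pos: [0.4408, 0.1268, 0.0742]
orientation: [-2.72, -1.57, 0.004]
ft_force: [-0.2, -0.6, 0.2]
opening: 0.0497
```

```bash
python3 ov.py a4 "(200,120,300,240)" 5
```

```text
t 4.9 [0.4408 0.1268 0.0742] -30.0 tilt [-0.002 -0.    -1.   ] f [-0.2 -0.6  0.2] m [-0.04 -0.09  0.03] op 0.0497 q6 0.65
[[239.4, 216.6], [247.1, 219.6], [254.9, 222.6]]
```

View pics/a4.png

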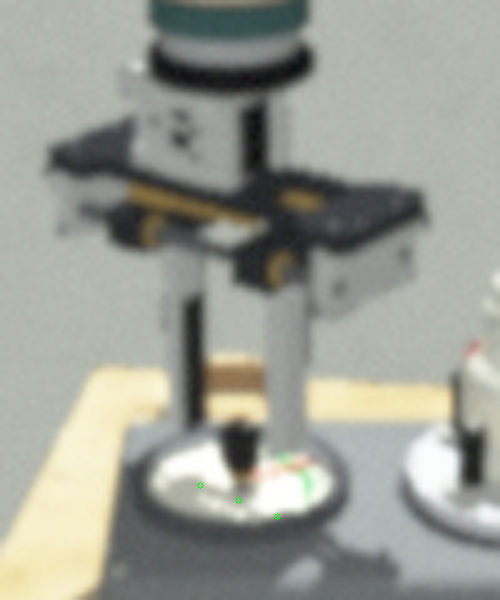

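No contact so far, although nominally the tips would already be inside the tester. So the tips really are about 30 mm higher than reported. I'll go down a little further and grip.

send_rows:
  plan:
    - [0,0,-0.9,0,0,0,120]
    - [0,0,-0.9,0,0,0,150]
    - [0,0,-0.9,0,0,0,255]
    - [0,0,-0.9,0,0,0,255]
    - [0,0,-0.9,0,0,0,255]
  newtons: 5

```text
t: 5.58
ee_pos: [0.4419, 0.1271, 0.0665]
orientation: [2.721, 1.571, 0.001]
ft_force: [-0.1, -1.0, 0.4]
opening: 0.0198
```

```bash
python3 ov.py a5 "(200,120,300,240)" 5
```

```text
t 5.58 [0.4419 0.1271 0.0665] -30.0 tilt [ 0.  0. -1.] f [-0.1 -1.   0.4] m [-0.01 -0.06 -0.01] op 0.0198 q6 0.65
[[244.5, 221.1], [247.6, 222.3], [250.7, 223.5]]
```

View pics/a5.png

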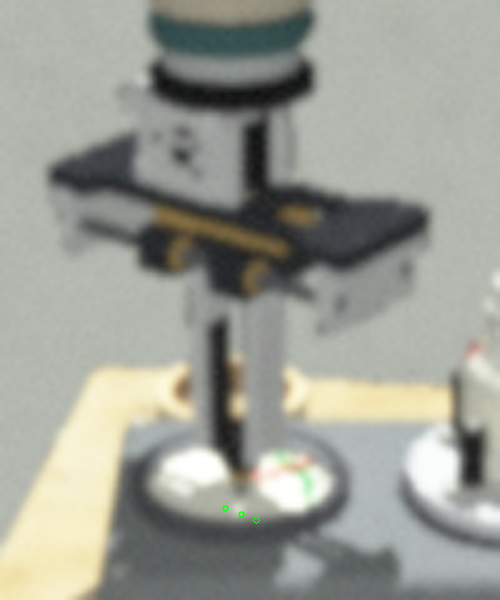

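The fingers hold the knob (opening 19.8 mm, side force about 1 N, so it's centred). Now I'll turn it anticlockwise.

send_rows:
  plan:
    - [0,0,0,0,0,10,255]
    - [0,0,0,0,0,20,255]
    - [0,0,0,0,0,30,255]
    - [0,0,0,0,0,40,255]
    - [0,0,0,0,0,50,255]

```text
t: 6.25
ee_pos: [0.4426, 0.127, 0.0665]
orientation: [1.794, 2.578, 0.002]
ft_force: [1.3, -0.2, -0.5]
opening: 0.0195
```

send_rows:
  plan:
    - [0,0,0,0,0,8,255]
    - [0,0,0,0,0,15,255]
    - [0,0,0,0,0,20,255]
    - [0,0,0,0,0,23,255]
    - [0,0,0,0,0,23,255]

```text
t: 6.88
ee_pos: [0.4428, 0.1272, 0.0666]
orientation: [1.253, 2.879, 0.002]
ft_force: [1.7, -0.1, -0.7]
opening: 0.0196
```

```bash
python3 ov.py a6 "(200,120,300,240)" 5
```

```text
t 6.88 [0.4428 0.1272 0.0666] 43.0 tilt [ 0.002  0.    -1.   ] f [ 1.7 -0.1 -0.7] m [ 0.09 -0.51 -0.06] op 0.0196 q6 -0.62
[[244.7, 223.4], [248.0, 222.2], [251.3, 221.1]]
```

View pics/a6.png

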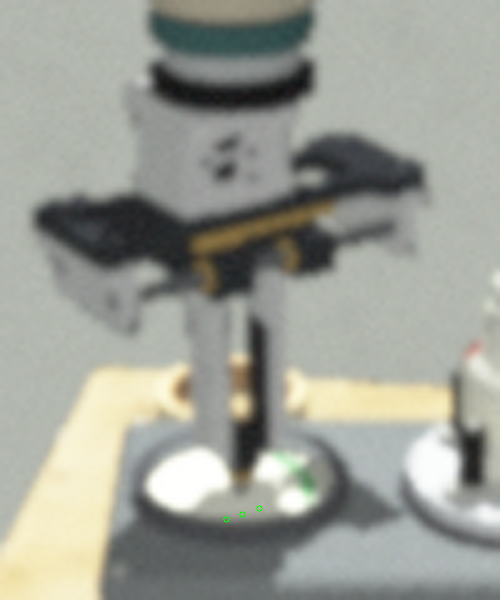

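send_rows:
  plan:
    - [0,0,0,0,0,0,100]
    - [0,0,0,0,0,0,100]
    - [0,0,2,0,0,0,60]
    - [0,0,8,0,0,0,0]
    - [0,0,12,0,0,0,0]

```text
t: 7.55
ee_pos: [0.442, 0.127, 0.1884]
orientation: [1.252, 2.88, 0.001]
ft_force: [0.1, 0.9, -0.5]
opening: 0.0666
```

send_rows:
  plan:
    - [0,-6,0,0,0,0,0]
    - [0,-12,0,0,0,0,0]
    - [0,-18,0,0,0,0,0]
    - [0,-18,0,0,0,0,0]

```text
t: 8.05
ee_pos: [0.4414, -0.0567, 0.1862]
orientation: [1.262, 2.877, -0.002]
ft_force: [0.5, 1.4, -0.9]
opening: 0.0937
```

Run:
```python
from h import *
s=get_obs();R=cv2.Rodrigues(s["orientation"])[0];p=s["ee_pos"];print(s["t"],p,s["opening"],R[:,1],s["q"])
np.set_printoptions(precision=4,suppress=True)
o=s["opening"]/2
for z in (.022,-.008): 
  for n in("side","top"): print(z,n,proj(n,[p+R@np.array([0,b*o,z]) for b in(-1,1)]).tolist())
a=save("top","t3.png");cv2.imwrite("pics/t3z.png",cv2.resize(a[170:305,185:290,::-1],None,fx=4,fy=4,interpolation=cv2.INTER_CUBIC))
save("side","s3.png",(200,60,340,200),4)
```

```text
8.05 [ 0.44144596 -0.05673896  0.18617153] 0.0937189185462526 [ 0.73589004  0.6771     -0.00119899] [-2.83207861e-01  8.45694216e-02  1.77428845e+00 -1.36000138e-03
  1.28289556e+00 -1.02663723e+00]
0.022 side [[209.79722098218735, 222.10643770759154], [250.6738935508938, 209.05514312419925]]
0.022 top [[342.1486606964836, 273.1558420613294], [309.40577896112393, 239.94757847753186]]
-0.008 side [[208.83170364935, 208.23882424608138], [250.4818332619954, 195.75212285166575]]
-0.008 top [[344.23178157353493, 271.63324789819984], [310.3611869042634, 237.33871302288406]]
```

View pics/t3.png

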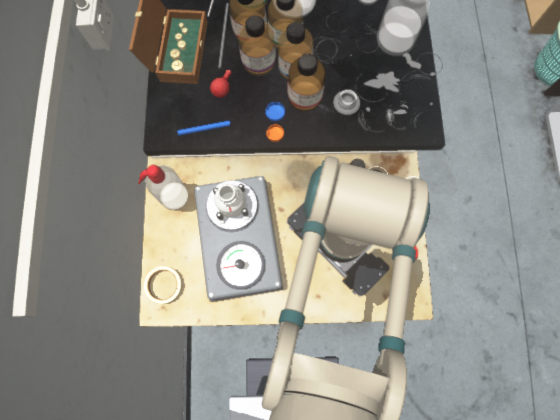

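View pics/t3z.png

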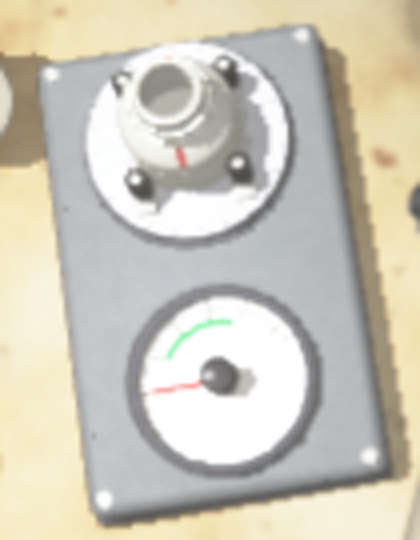

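View pics/s3.png

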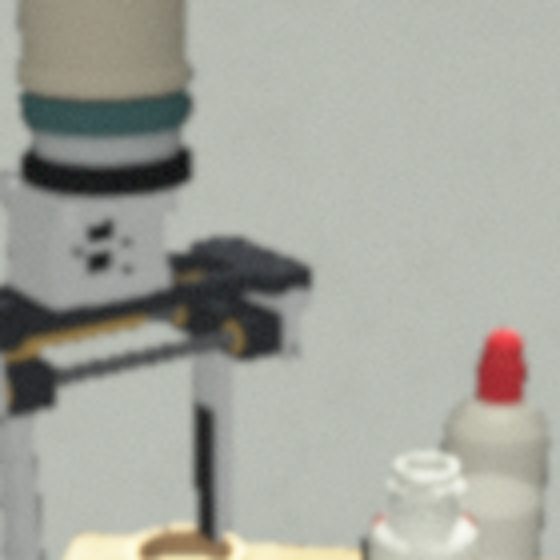

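The peak pointer lies at zero, along the black needle from (222,382) to (145,391) in the zoom. The right fingertip in the side view at about (252,195) px confirms that the tips are really at reported z + 8 mm. Next, the cap.

Run:
```python
from h import *
np.set_printoptions(precision=4,suppress=True)
z3=lambda x,y:(200+(x+.5)/8-.5,325+(y+.5)/8-.5)
e=lambda x,y:(380+(x+.5)/7-.5,230+(y+.5)/7-.5)
s=cv2.imread("side.png").astype(int);t=cv2.imread("top.png").astype(int)
def red(im):return ((im[:,:,2]>190)&(im[:,:,1]<110))
m=red(t);m[:, :380]=0;m[:225]=0
ys,xs=np.nonzero(m);el=cv2.fitEllipse(np.c_[xs,ys].astype(np.float32)[cv2.convexHull(np.c_[xs,ys].astype(np.int32),returnPoints=False)[:,0]])
print("top ellipse",el,atz("top",el[0],.026))
print("side ctr",atz("side",z3(208,152),.026))
for n,f,P in(("side",z3,[(208,152),(213,153),(275,213)]),("top",e,[(182,158),(197,150),(235,102)])):
    a,b,c=[atz(n,f(*p),.026)[:2] for p in P]
    print(n,"ang line",np.degrees(np.arctan2(*(c-b)[::-1])),"ang ctr-end",np.degrees(np.arctan2(*(c-a)[::-1])),np.linalg.norm(c-a),np.linalg.norm(b-a))
w=atz("side",z3(287,245),.020);w2=atz("side",z3(285,295),.002);print(w,w2)
```

```text
top ellipse ((405.8372497558594, 252.14004516601562), (21.880722045898438, 23.205406188964844), 130.17178344726562) [ 0.4655 -0.2614  0.026 ]
side ctr [ 0.4681 -0.2608  0.026 ]
side ang line -42.525402950896165 ang ctr-end -40.91572454302554 0.023276402206062034 0.0011339874822121627
top ang line -42.05638648744298 ang ctr-end -46.79921855666953 0.02715787275152256 0.005943289910279229
[ 0.4886 -0.2791  0.02  ] [ 0.4871 -0.2768  0.002 ]
```

send_rows:
  plan:
    - [0.6,-5,0,0,0,-10,0]
    - [1.2,-10,0,0,0,-20,0]
    - [1.8,-15,-2,0,0,-30,0]
    - [2.4,-20.6,-4,0,0,-40,0]
    - [2.5,-20.6,-6,0,0,-50,0]

```text
t: 8.78
ee_pos: [0.4682, -0.2609, 0.1253]
orientation: [2.359, 2.073, -0.0]
ft_force: [-0.7, 0.7, -0.1]
opening: 0.0938
```

send_rows:
  plan:
    - [0,0,-1,0,0,-10,0]
    - [0,0,-2,0,0,-20,0]
    - [0,0,-3,0,0,-30,0]
    - [0,0,-4,0,0,-37,0]
    - [0,0,-4,0,0,-37,0]

```text
t: 9.4
ee_pos: [0.4669, -0.2566, 0.0855]
orientation: [-2.887, -1.233, 0.001]
ft_force: [-1.5, 0.1, -0.5]
opening: 0.0939
```

```bash
python3 ov.py b1 "(150,230,300,380)" 4
```

```text
t 9.4 [ 0.4669 -0.2566  0.0855] -43.8 tilt [-0.002  0.002 -1.   ] f [-1.5  0.1 -0.5] m [ 0.01 -0.02  0.03] op 0.0939 q6 0.13
[[209.2, 310.9], [224.3, 325.7], [240.7, 341.8]]
```

View pics/b1.png

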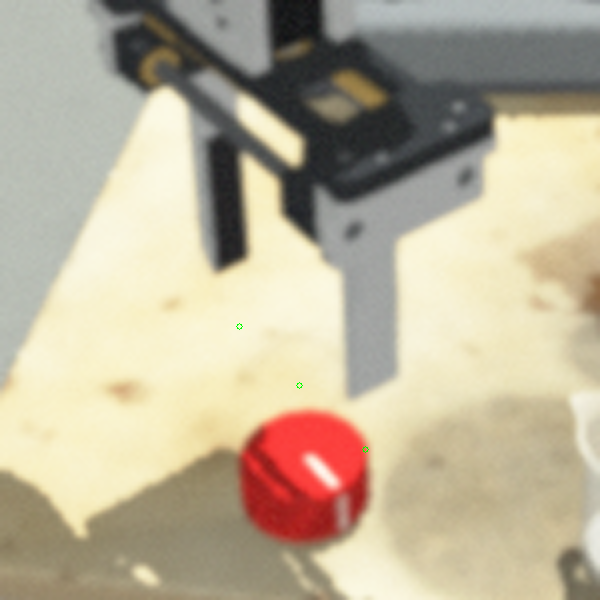

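send_rows:
  plan:
    - [0,-0.4,-4,0,0,0,0]
    - [0,-0.4,-7,0,0,0,0]
    - [0,-0.4,-8.4,0,0,0,0]
    - [0,-0.4,-8.4,0,0,0,0]
    - [0,-0.4,-8.4,0,0,0,0]

```text
t: 10.07
ee_pos: [0.4679, -0.2635, 0.0034]
orientation: [2.889, 1.228, 0.002]
ft_force: [-0.3, 0.3, 0.4]
opening: 0.0939
```

```bash
python3 ov.py b2 "(150,230,300,380)" 4
```

```text
t 10.07 [ 0.4679 -0.2635  0.0034] -44.0 tilt [ 0.002 -0.001 -1.   ] f [-0.3  0.3  0.4] m [-0.02 -0.02 -0.03] op 0.0939 q6 0.12
[[212.0, 347.2], [226.4, 362.6], [242.0, 379.3]]
```

View pics/b2.png

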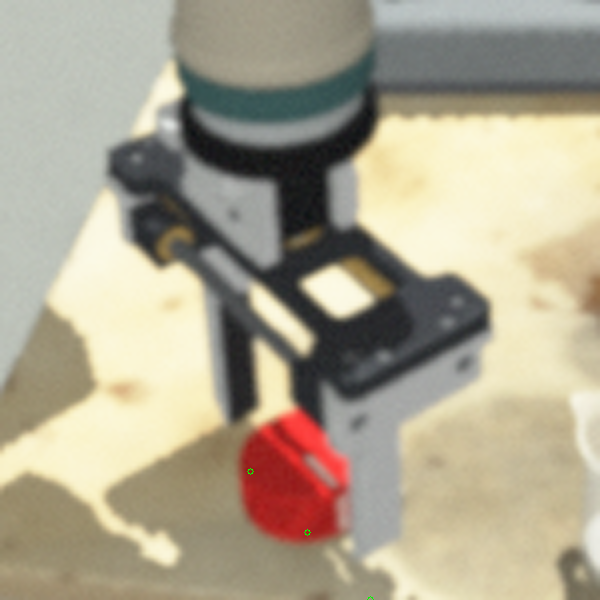

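send_rows:
  plan:
    - [0,0,0,0,0,0,255]
    - [0,0,0,0,0,0,255]
    - [0,0,0,0,0,0,255]
    - [0,0,0,0,0,0,0]
    - [0,0,0,0,0,0,0]
  newtons: 4

```text
t: 10.75
ee_pos: [0.4668, -0.263, 0.0023]
orientation: [2.892, 1.228, 0.0]
ft_force: [-0.4, 1.2, 0.4]
opening: 0.0838
```

```bash
python3 ov.py b3 "(150,230,300,380)" 4
```

```text
t 10.75 [ 0.4668 -0.263   0.0023] -44.0 tilt [ 0.  0. -1.] f [-0.4  1.2  0.4] m [-0.01 -0.02 -0.02] op 0.0838 q6 0.12
[[213.0, 348.9], [225.8, 362.8], [239.7, 377.6]]
```

View pics/b3.png

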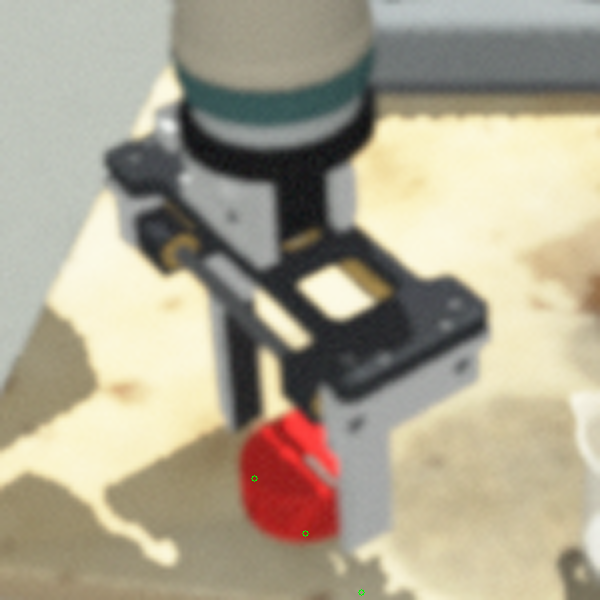

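send_rows:
  plan:
    - [0,0,0,0,0,10,0]
    - [0,0,0,0,0,20,0]
    - [0,0,0,0,0,30,0]
    - [0,0,0,0,0,40,0]
    - [0,0,0,0,0,50,0]

```text
t: 11.42
ee_pos: [0.4668, -0.263, 0.0022]
orientation: [-2.095, -2.341, -0.0]
ft_force: [0.3, -0.0, 0.3]
opening: 0.0939
```

send_rows:
  plan:
    - [0,0,0,0,0,10,0]
    - [0,0,0,0,0,20,0]
    - [0,0,0,0,0,30,0]
    - [0,0,-0.4,0,0,40,0]
    - [0,0,-0.4,0,0,40,0]

```text
t: 12.05
ee_pos: [0.4666, -0.2628, -0.002]
orientation: [-1.179, -2.911, -0.0]
ft_force: [0.1, 0.1, -0.6]
opening: 0.0942
```

```bash
python3 ov.py b4 "(150,230,300,380)" 4
python3 - <<'E'
from h import *
im=save("top","b4t.png",(340,190,460,310),5)
E
```

```text
t 12.05 [ 0.4666 -0.2628 -0.002 ] 45.9 tilt [-0.001  0.001 -1.   ] f [ 0.1  0.1 -0.6] m [-0.02 -0.12 -0.05] op 0.0942 q6 -1.44
[[203.2, 377.4], [225.9, 364.3], [247.2, 351.9]]
```

View pics/b4.png

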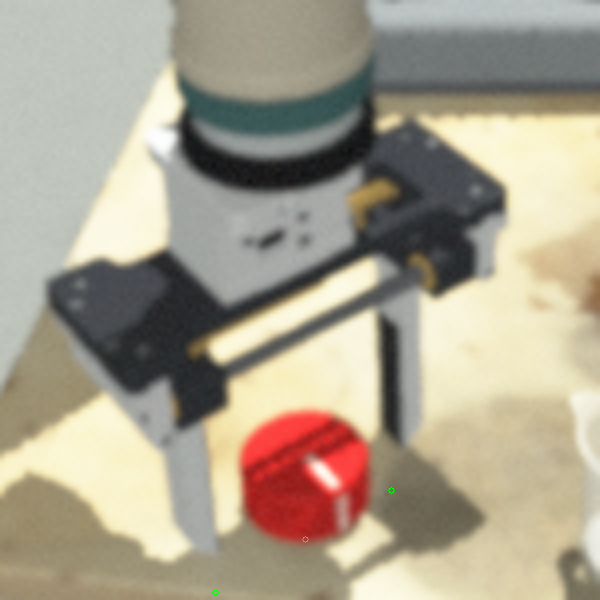

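send_rows:
  plan:
    - [0,0,0,0,0,0,255]
    - [0,0,0,0,0,0,255]
    - [0,0,0,0,0,0,255]
    - [0,0,0,0,0,0,255]
    - [0,0,0,0,0,0,255]
  newtons: 40

```text
t: 12.78
ee_pos: [0.4669, -0.263, -0.0017]
orientation: [1.177, 2.913, 0.0]
ft_force: [-0.4, -0.6, -0.1]
opening: 0.0552
```

send_rows:
  plan:
    - [0,0,5,0,0,0,255]
    - [0,0,10,0,0,0,255]
    - [0,0,16,0,0,0,255]
    - [0,0,22,0,0,0,255]
    - [0,0,22,0,0,0,255]

```text
t: 13.4
ee_pos: [0.4694, -0.2649, 0.2236]
orientation: [1.173, 2.903, -0.004]
ft_force: [0.3, -0.8, -0.1]
opening: 0.0547
```

```bash
python3 ov.py b5 "(150,150,300,300)" 4
```

```text
t 13.4 [ 0.4694 -0.2649  0.2236] 46.0 tilt [ 0.009 -0.007 -1.   ] f [ 0.3 -0.8 -0.1] m [ 0.03 -0.1   0.01] op 0.0547 q6 -1.45
[[204.7, 268.1], [220.5, 261.3], [235.5, 254.9]]
```

View pics/b5.png

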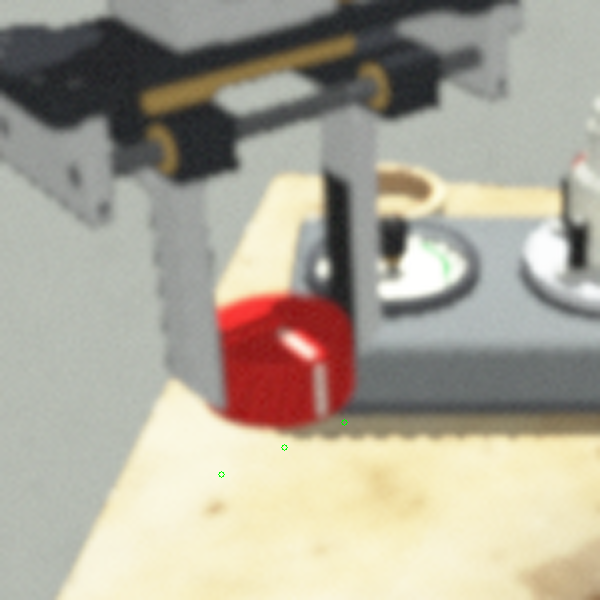

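The cap is held level (opening 55 mm). Now I'll carry it over to the bottle, turning +51°.

send_rows:
  plan:
    - [1.5,5.5,0,0,0,10,255]
    - [3,11,0,0,0,20,255]
    - [4.5,16.5,0,0,0,30,255]
    - [6,22,0,0,0,40,255]
    - [7.5,27.5,0,0,0,50,255]

```text
t: 14.08
ee_pos: [0.5406, 0.0139, 0.2157]
orientation: [0.173, -3.132, -0.001]
ft_force: [1.0, -0.2, -0.2]
opening: 0.0551
```

send_rows:
  plan:
    - [1.5,5,0,0,0,1,255]
    - [3,10,0,0,0,1,255]
    - [3.8,13.4,0,0,0,1,255]
    - [3.8,13.4,0,0,0,1,255]
    - [3.8,13.4,0,0,0,1,255]

```text
t: 14.7
ee_pos: [0.5787, 0.1452, 0.2164]
orientation: [0.192, -3.132, 0.002]
ft_force: [-0.8, 0.0, -0.0]
opening: 0.0547
```

```bash
python3 ov.py c1 "(240,90,360,240)" 4
python3 - <<'E'
from h import *
im=save("top","c1t.png",(160,130,300,250),5)
E
```

```text
t 14.7 [0.5787 0.1452 0.2164] 97.0 tilt [-0.004 -0.001 -1.   ] f [-0.8  0.  -0. ] m [ 0.1  -0.12  0.02] op 0.0547 q6 -1.56
[[306.8, 171.0], [305.9, 166.4], [305.0, 162.0]]
```

View pics/c1.png

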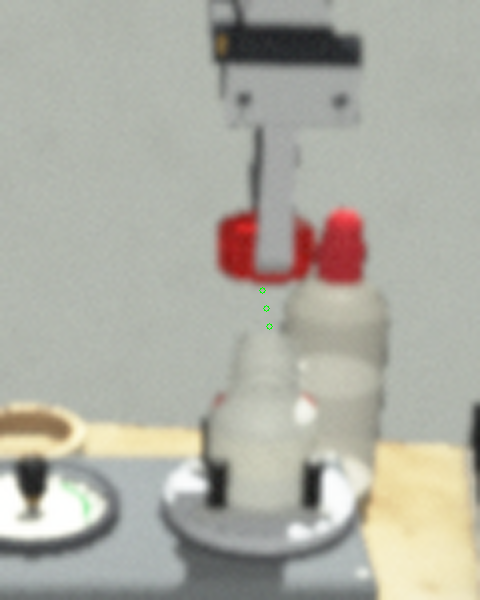

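View pics/c1t.png

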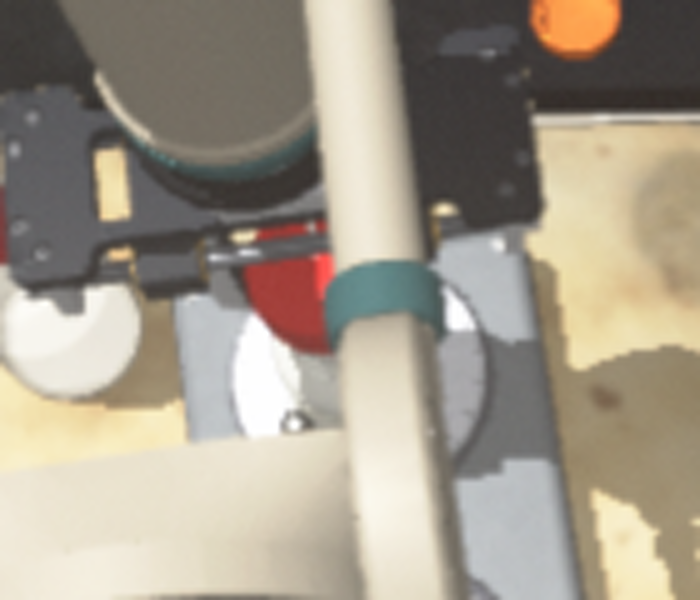

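Run:
```python
from h import *
im=cv2.imread("pics/c1.png");im=im[:,:,:].astype(int)
m=(im[:,:,2]>110)&(im[:,:,1]<70)&(im[:,:,2]-im[:,:,1]>80)
for r in range(215,285,8):
    x=np.nonzero(m[r,:316])[0]
    if len(x): print(r,x.min(),x.max(),(x.min()+x.max())/2)
for x in(.5787,.5797,.5807):
    print(x,proj("side",[[x,.1465,.231],[x,.1465,.17],[x,.1465,.218],[x,.1465,.244]]).round(1).tolist())
s=cv2.imread("side.png").astype(int)[168:205,285:330]
g=s.sum(2)
print(g[4:12,8:36])
```

```text
215 247 252 249.5
223 225 253 239.0
231 222 310 266.0
239 221 311 266.0
247 221 315 268.0
255 221 315 268.0
263 222 310 266.0
271 230 305 267.5
279 257 283 270.0
0.5787 [[306.7, 151.3], [305.4, 175.8], [306.5, 156.7], [307.0, 145.9]]
0.5797 [[307.2, 151.3], [305.9, 175.9], [306.9, 156.7], [307.5, 145.9]]
0.5807 [[307.6, 151.4], [306.3, 175.9], [307.3, 156.7], [307.9, 146.0]]
[[527 529 529 529 535 534 539 538 541 550 558 575 571 571 576 566 530 458
  430 439 446 447 457 473 466 485 480 491]
 [524 521 532 533 534 535 547 574 585 591 600 615 639 630 629 624 588 542
  522 508 503 475 455 463 473 472 481 479]
 [529 529 535 529 538 544 601 637 614 599 608 617 627 632 639 627 603 581
  591 619 602 536 478 469 468 472 473 482]
 [522 533 532 524 533 586 648 655 619 578 578 579 589 591 587 585 569 559
  591 657 671 594 506 476 470 478 475 480]
 [528 534 528 531 535 586 653 655 609 573 561 572 571 568 570 563 559 546
  589 654 688 629 512 465 473 480 483 486]
 [530 527 527 533 524 554 602 632 617 601 611 624 617 617 617 605 603 604
  626 660 676 611 510 481 478 486 482 493]
 [529 526 527 530 534 533 544 573 595 615 652 668 672 673 672 664 655 653
  659 654 636 586 529 503 502 519 519 522]
 [526 526 533 542 557 555 528 531 554 584 628 660 666 665 665 658 653 649
  638 614 602 615 590 554 534 550 552 551]]
```

send_rows:
  plan:
    - [0.2,0.1,-2,0,0,0,255]
    - [0.2,0.1,-4,0,0,0,255]
    - [0.2,0.1,-4,0,0,0,255]
    - [0.2,0.1,-4,0,0,0,255]

```text
t: 15.3
ee_pos: [0.5822, 0.1463, 0.1791]
orientation: [-0.19, 3.135, 0.0]
ft_force: [-0.6, 0.2, -0.7]
opening: 0.0553
```

```bash
python3 ov.py c2 "(265,120,345,220)" 6
```

```text
t 15.3 [0.5822 0.1463 0.1791] 96.9 tilt [ 0.001  0.    -1.   ] f [-0.6  0.2 -0.7] m [ 0.06 -0.16  0.03] op 0.0553 q6 -1.56
[[307.6, 185.9], [306.6, 181.0], [305.8, 176.3]]
```

View pics/c2.png

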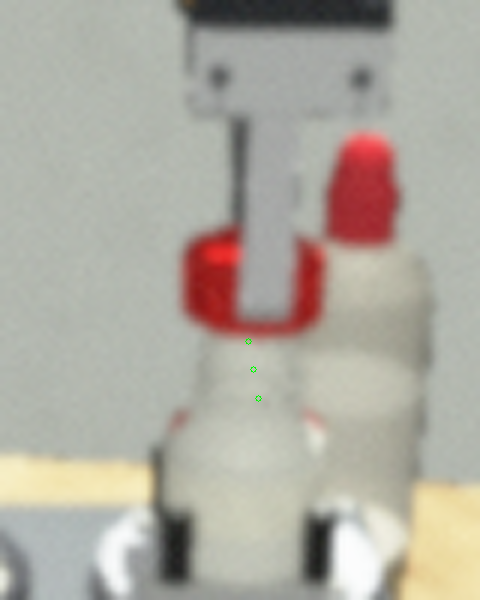

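send_rows:
  plan:
    - [-0.1,0,-0.8,0,0,0,255]
    - [-0.1,0,-1.4,0,0,0,255]
    - [-0.1,0,-1.8,0,0,0,255]
    - [-0.1,0,-2,0,0,0,255]
    - [-0.1,0,-2,0,0,0,255]

```text
t: 15.98
ee_pos: [0.5812, 0.1471, 0.1581]
orientation: [-0.192, 3.135, 0.0]
ft_force: [1.3, -0.7, -1.6]
opening: 0.055
```

```bash
python3 ov.py c3 "(265,120,345,220)" 6
```

```text
t 15.97 [0.5812 0.1471 0.1581] 97.0 tilt [ 0.001  0.    -1.   ] f [ 1.3 -0.7 -1.6] m [ 0.19 -0.52 -0.01] op 0.055 q6 -1.56
[[306.7, 193.8], [305.8, 188.8], [304.9, 184.0]]
```

View pics/c3.png

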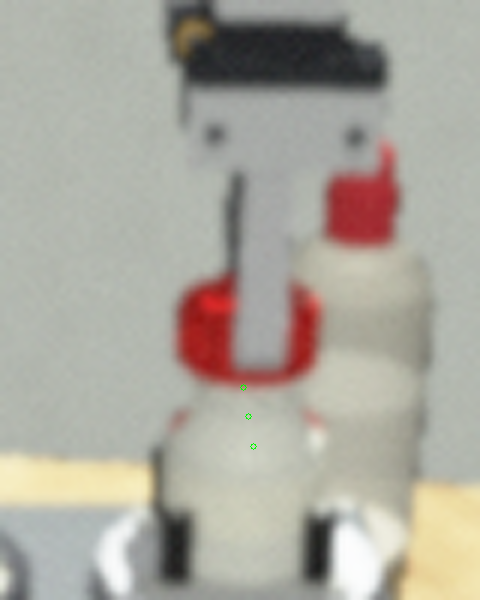

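The cap is over the neck and centred (column 250), with almost no force. I'll lower it to the thread.

send_rows:
  plan:
    - [0,0,-0.3,0,0,0,255]
    - [0,0,-0.5,0,0,0,255]
    - [0,0,-0.6,0,0,0,255]
    - [0,0,-0.6,0,0,0,255]

```text
t: 16.52
ee_pos: [0.5814, 0.1471, 0.1527]
orientation: [-0.192, 3.134, 0.0]
ft_force: [1.8, 0.5, 1.2]
opening: 0.055
```

```bash
python3 ov.py c4 "(265,120,345,220)" 6
```

```text
t 16.52 [0.5814 0.1471 0.1527] 97.0 tilt [ 0.001  0.    -1.   ] f [1.8 0.5 1.2] m [ 0.16 -0.53 -0.04] op 0.055 q6 -1.56
[[306.7, 195.9], [305.8, 190.9], [304.9, 186.1]]
```

send_rows:
  plan:
    - [0,0,-0.06,0,0,-10,255]
    - [0,0,-0.1,0,0,-20,255]
    - [0,0,-0.14,0,0,-30,255]
    - [0,0,-0.17,0,0,-40,255]
    - [0,0,-0.2,0,0,-50,255]

```text
t: 17.2
ee_pos: [0.5814, 0.147, 0.1509]
orientation: [1.159, 2.919, 0.001]
ft_force: [1.9, 0.4, 3.1]
opening: 0.0552
```

```bash
python3 ov.py c5 "(265,120,345,220)" 6
```

```text
t 17.2 [0.5814 0.147  0.1509] 46.7 tilt [ 0.002  0.    -1.   ] f [1.9 0.4 3.1] m [ 0.11 -0.57  0.08] op 0.0552 q6 -0.68
[[297.3, 194.7], [305.7, 191.6], [313.8, 188.5]]
```

View pics/c5.png

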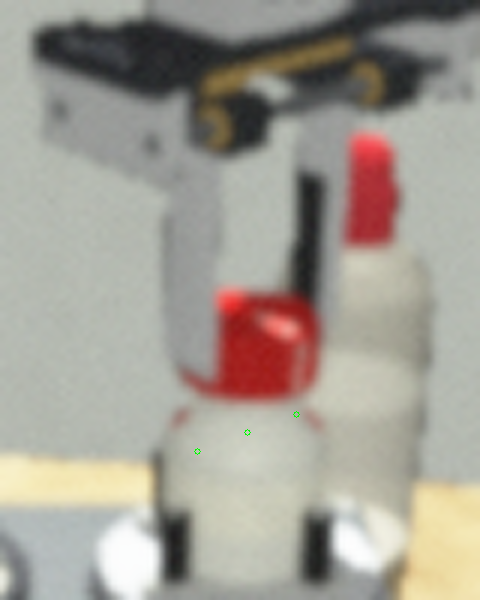

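send_rows:
  plan:
    - [0,0,-0.04,0,0,-10,255]
    - [0,0,-0.07,0,0,-20,255]
    - [0,0,-0.11,0,0,-30,255]
    - [0,0,-0.14,0,0,-40,255]
    - [0,0,-0.18,0,0,-50,255]

```text
t: 17.88
ee_pos: [0.5809, 0.1467, 0.1491]
orientation: [2.281, 2.159, 0.0]
ft_force: [2.2, 0.0, 4.7]
opening: 0.0551
```

```bash
python3 ov.py c6 "(265,120,345,220)" 6
```

```text
t 17.88 [0.5809 0.1467 0.1491] -3.2 tilt [ 0.001 -0.    -1.   ] f [2.2 0.  4.7] m [-0.09 -0.34  0.09] op 0.0551 q6 0.19
[[294.1, 191.3], [305.5, 192.3], [316.9, 193.3]]
```

View pics/c6.png

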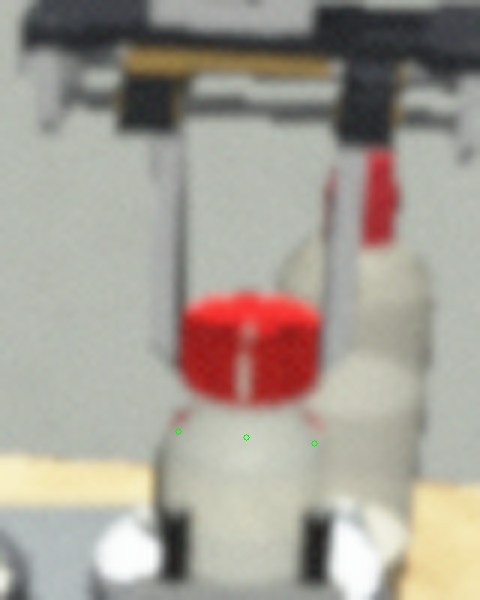

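send_rows:
  plan:
    - [0,0,-0.04,0,0,-10,255]
    - [0,0,-0.07,0,0,-20,255]
    - [0,0,-0.11,0,0,-30,255]
    - [0,0,-0.14,0,0,-40,255]
    - [0,0,-0.18,0,0,-50,255]

```text
t: 18.55
ee_pos: [0.5808, 0.1464, 0.1473]
orientation: [2.978, 0.995, -0.0]
ft_force: [1.2, -1.1, 5.1]
opening: 0.0547
```

```bash
python3 ov.py c7 "(265,120,345,220)" 6
```

```text
t 18.55 [0.5808 0.1464 0.1473] -53.0 tilt [ 0.    -0.001 -1.   ] f [ 1.2 -1.1  5.1] m [-0.26 -0.12  0.05] op 0.0547 q6 1.06
[[299.1, 188.8], [305.4, 193.0], [311.9, 197.4]]
```

send_rows:
  plan:
    - [0,0,-0.03,0,0,-8,255]
    - [0,0,-0.06,0,0,-16,255]
    - [0,0,-0.09,0,0,-24,255]
    - [0,0,-0.1,0,0,-28,255]
    - [0,0,-0.1,0,0,-28,255]

```text
t: 19.23
ee_pos: [0.5802, 0.1466, 0.1463]
orientation: [3.131, 0.253, -0.001]
ft_force: [0.2, -0.1, 5.3]
opening: 0.0554
```

```bash
python3 ov.py c8 "(205,120,345,230)" 5
```

```text
t 19.23 [0.5802 0.1466 0.1463] -80.7 tilt [-0.001 -0.001 -1.   ] f [ 0.2 -0.1  5.3] m [-0.11  0.04 -0.01] op 0.0554 q6 1.54
[[303.8, 188.4], [305.1, 193.3], [306.5, 198.5]]
```

View pics/c8.png

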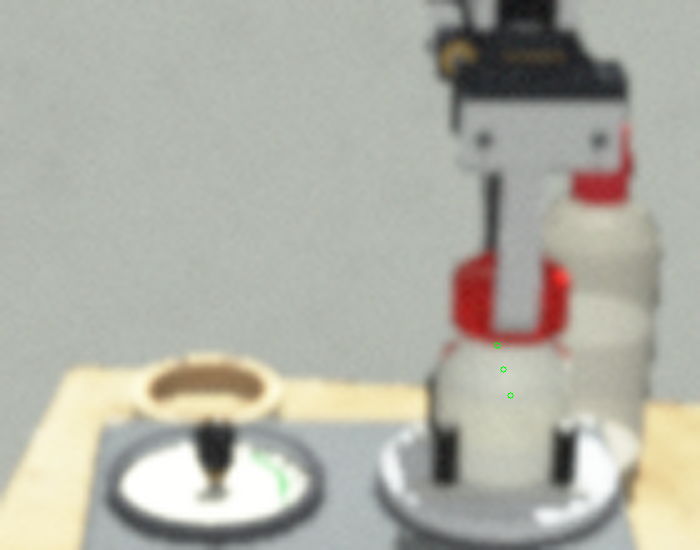

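send_rows:
  plan:
    - [0,0,-0.02,0,0,-4,255]
    - [0,0,-0.03,0,0,-8,255]
    - [0,0,-0.03,0,0,-8,255]

```text
t: 19.65
ee_pos: [0.5803, 0.1469, 0.1463]
orientation: [3.141, 0.035, -0.001]
ft_force: [-0.3, -0.7, 6.5]
opening: 0.0552
```

```bash
python3 ov.py c9 "(205,170,345,230)" 5; python3 -c "
from h import *
save('top','c9t.png',(185,170,290,305),4)"
```

```text
t 19.65 [0.5803 0.1469 0.1463] -88.7 tilt [-0. -0. -1.] f [-0.3 -0.7  6.5] m [0.02 0.02 0.19] op 0.0552 q6 1.68
[[305.4, 188.5], [305.1, 193.3], [304.9, 198.4]]
```

View pics/c9.png

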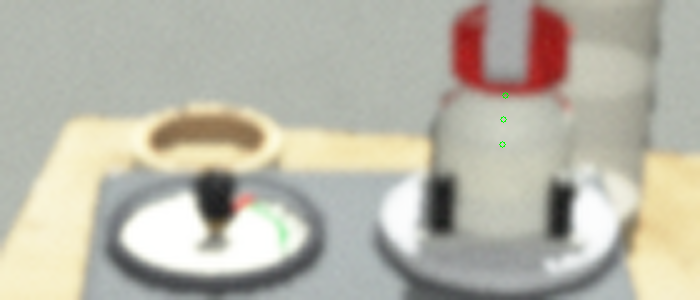

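View pics/c9t.png

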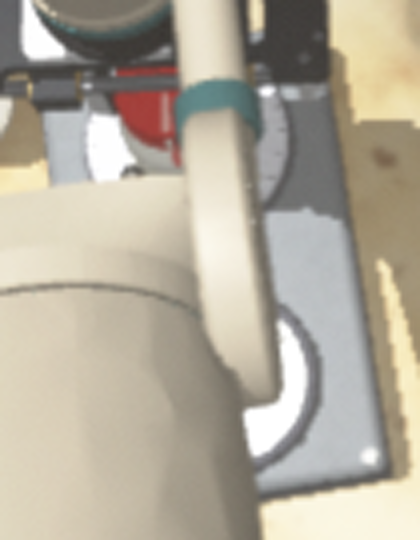

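Bottomed: the moment is 0.19 N m and the pointer is at the start of the green band. A few degrees more.

send_rows:
  plan:
    - [0,0,0,0,0,-3,255]
    - [0,0,0,0,0,-6,255]
    - [0,0,0,0,0,-6,255]

```text
t: 20.12
ee_pos: [0.5802, 0.1469, 0.1463]
orientation: [3.138, -0.128, -0.001]
ft_force: [-0.1, -0.6, 6.7]
opening: 0.0552
```

```bash
python3 ov.py d1 "(205,150,345,230)" 5
```

```text
t 20.12 [0.5802 0.1469 0.1463] -94.7 tilt [-0.001 -0.    -1.   ] f [-0.1 -0.6  6.7] m [0.03 0.09 0.34] op 0.0552 q6 1.78
[[306.6, 188.5], [305.1, 193.3], [303.6, 198.3]]
```

View pics/d1.png

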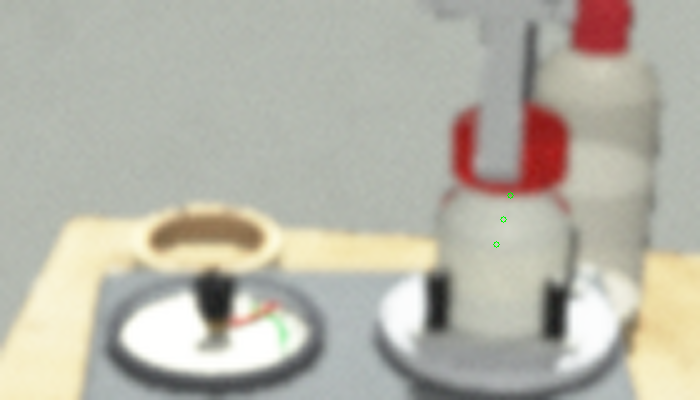

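Run:
```python
from h import *
d=lambda x,y:(205+(x+.5)/5-.5,150+(y+.5)/5-.5)
for P in [(277,303),(262,312),(245,321)]:
    w=atz("side",d(*P),.062);c=atz("side",d(217,334),.062)
    print(w,c,np.radians(98.2)-np.arctan2(*(w-np.array([.442,.1305,0]))[1::-1]),np.radians(98.2)-np.arctan2(*(w-c)[1::-1]))
```

```text
[0.46818598 0.16183999 0.062     ] [0.44344597 0.12569826 0.062     ] 0.8391592006030375 0.7433830057147751
[0.46206738 0.15130564 0.062     ] [0.44344597 0.12569826 0.062     ] 0.9104549147248702 0.7718586254235887
[0.45505811 0.14080417 0.062     ] [0.44344597 0.12569826 0.062     ] 1.0458537690566625 0.7984886933373492
```

send_rows:
  plan:
    - [0,0,0,0,0,-3,255]
    - [0,0,0,0,0,-3,255]
    - [0,0,0,0,0,-3,255]

```text
t: 20.55
ee_pos: [0.5802, 0.1469, 0.1463]
orientation: [3.134, -0.21, -0.001]
ft_force: [-1.0, 0.9, 6.2]
opening: 0.0551
```

```bash
python3 ov.py d2 "(205,150,345,230)" 5
```

```text
t 20.55 [0.5802 0.1469 0.1463] -97.7 tilt [-0.001 -0.001 -1.   ] f [-1.   0.9  6.2] m [0.02 0.07 0.38] op 0.0551 q6 1.84
[[307.1, 188.6], [305.1, 193.3], [303.0, 198.2]]
```

View pics/d2.png

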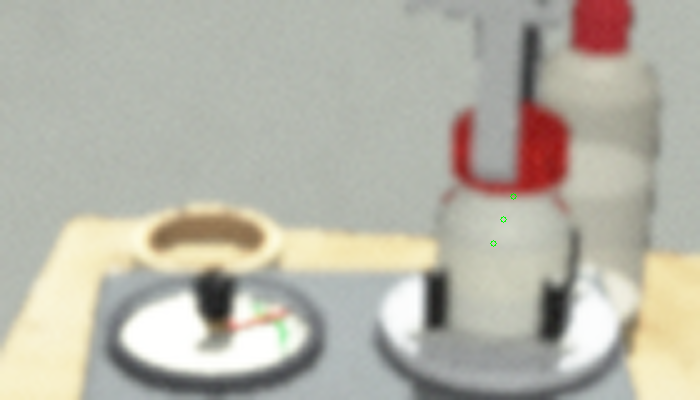

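The peak is now about 1.05 rad, mid-band. I'll back off: about 12° of spring unwind plus 90°, raising as the thread does.

send_rows:
  plan:
    - [0,0,0,0,0,6,255]
    - [0,0,0,0,0,12,255]
    - [0,0,0.03,0,0,21,255]
    - [0,0,0.07,0,0,31,255]
    - [0,0,0.11,0,0,41,255]

```text
t: 21.22
ee_pos: [0.5799, 0.147, 0.1468]
orientation: [-3.007, -0.907, 0.002]
ft_force: [0.6, -0.5, 5.7]
opening: 0.0551
```

send_rows:
  plan:
    - [0,0,0.04,0,0,10,255]
    - [0,0,0.07,0,0,20,255]
    - [0,0,0.11,0,0,30,255]
    - [0,0,0.15,0,0,40,255]
    - [0,0,0.18,0,0,50,255]

```text
t: 21.85
ee_pos: [0.5801, 0.1466, 0.1487]
orientation: [-2.342, -2.093, 0.002]
ft_force: [-0.7, -0.9, 5.2]
opening: 0.0552
```

send_rows:
  plan:
    - [0,0,0.03,0,0,8,255]
    - [0,0,0.04,0,0,11,255]
    - [0,0,0.04,0,0,11,255]
    - [0,0,0.04,0,0,11,255]

```text
t: 22.35
ee_pos: [0.5802, 0.1464, 0.1492]
orientation: [2.138, 2.302, -0.002]
ft_force: [0.3, -0.3, 5.5]
opening: 0.0553
```

```bash
python3 ov.py d3 "(205,120,345,230)" 5;python3 -c "
from h import *
save('top','d3t.png',(185,150,290,305),4)"
```

```text
t 22.35 [0.5802 0.1464 0.1492] 4.2 tilt [-0.001 -0.001 -1.   ] f [ 0.3 -0.3  5.5] m [-0.27 -0.05 -0.03] op 0.0553 q6 0.06
[[293.7, 192.0], [305.2, 192.3], [316.7, 192.7]]
```

View pics/d3.png

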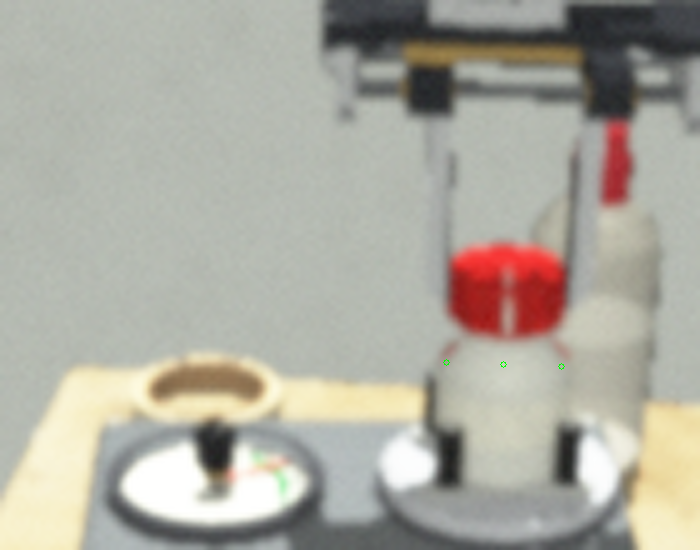

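View pics/d3t.png

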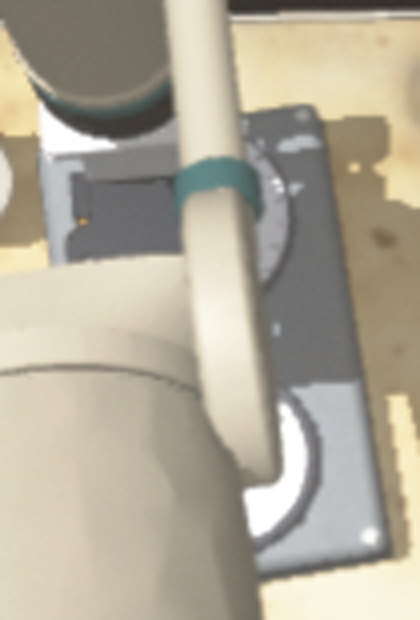

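The backed-off cap faces the camera with its line at column 508, the middle of the cap (449 to 567). That puts it about 90° off the bottle's marks. The pointer is still in the green. I'll ease the residual 5 N down-push to sit mid-play.

send_rows:
  plan:
    - [0,0,0.06,0,0,0,255]
    - [0,0,0.06,0,0,0,255]
    - [0,0,0.06,0,0,0,255]

```text
t: 22.82
ee_pos: [0.5803, 0.1465, 0.1493]
orientation: [-2.141, -2.299, 0.002]
ft_force: [-1.1, -1.5, 4.2]
opening: 0.0555
```

```bash
python3 ov.py d4 "(265,150,345,230)" 7
python3 - <<'E'
from h import *
a=cv2.imread("pics/d4.png").astype(int)
m=(a[:,:,2]>90)&(a[:,:,2]-a[:,:,1]>70)
xs=np.nonzero(m[:300].any(0))[0]
for c in range(200,310,10):
    r=np.nonzero(m[:,c])[0];r=r[r<330];print(c,r.min(),r.max(),end=' | ')
print()
for r in range(80,240,20):
    x=np.nonzero(m[r,:330])[0]
    if len(x):print(r,x.min(),x.max())
for zc in(-.022,-.0185,-.0155):
    th=np.linspace(0,2*np.pi,200);C=np.array([.5802,.1466,.17+zc])
    b=proj("side",C+.028*np.c_[np.cos(th),np.sin(th),0*th]);t=proj("side",C+[0,0,.026]+.028*np.c_[np.cos(th),np.sin(th),0*th])
    f=lambda v,o:(v-o+.5)*7
    print(zc,"bottom row",f(b[:,1].max(),150),"top row",f(t[:,1].min(),150),"cols",f(b[:,0].min(),265),f(b[:,0].max(),265))
for y in(-75,-80,-85,-90,-95):
    q=proj("side",[.5802+.028*np.cos(np.radians(y)),.1466+.028*np.sin(np.radians(y)),.164]);print(y,(q[0]-[265,150]+.5)*7)
E
```

```text
t 22.82 [0.5803 0.1465 0.1493] 4.1 tilt [-0.001 -0.001 -1.   ] f [-1.1 -1.5  4.2] m [-0.49  0.03  0.  ] op 0.0555 q6 0.06
[[293.7, 191.9], [305.2, 192.3], [316.7, 192.6]]Traceback (most recent call last):
  File "<stdin>", line 6, in <module>
    return umr_minimum(a, axis, None, out, keepdims, initial, where)
ValueError: zero-size array to reduction operation minimum which has no identity
```

View pics/d4.png

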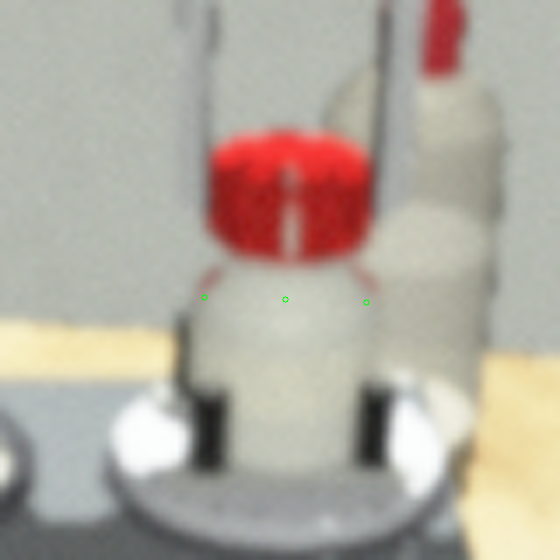

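Run:
```python
from h import *
a=cv2.imread("pics/d4.png").astype(int)
m=(a[:,:,2]>90)&(a[:,:,2]-a[:,:,1]>70)
for c in range(220,370,15):
    r=np.nonzero(m[:275,c])[0]
    if len(r):print(c,r.min(),r.max(),end=' | ')
print()
th=np.linspace(0,2*np.pi,200)
for zc in(-.022,-.0185,-.0155):
    C=np.array([.5802,.1466,.17+zc]);ring=.028*np.c_[np.cos(th),np.sin(th),0*th]
    b=proj("side",C+ring);t=proj("side",C+[0,0,.026]+ring)
    f=lambda v,o:(v-o+.5)*7
    print(zc,"bottom row",f(b[:,1].max(),150),"top row",f(t[:,1].min(),150),"cols",f(b[:,0].min(),265),f(b[:,0].max(),265))
for y in(-80,-85,-90,-95,-100):
    q=proj("side",[.5802+.028*np.cos(np.radians(y)),.1466+.028*np.sin(np.radians(y)),.164]);print(y,(q[0]-[265,150]+.5)*7)
s=get_obs();print(s["ft_force"],s["moment"],s["dq"])
```

```text
220 145 235 | 235 137 249 | 250 134 255 | 265 133 257 | 280 131 258 | 295 131 213 | 310 134 260 | 325 133 256 | 340 137 255 | 355 144 247 | 
-0.022 bottom row 279.3165021670926 top row 141.38848559953135 cols 205.49228684000167 370.205878123228
-0.0185 bottom row 269.7480170765391 top row 131.94871651402954 cols 205.86381223000825 370.8537407038908
-0.0155 bottom row 261.5205401925317 top row 123.83329577081349 cols 206.18306717407955 371.4103518272787
-80 [301.09778243 235.29342946]
-85 [293.70375277 235.24956015]
-90 [286.2814921 234.9380373]
-95 [278.89179701 234.36148767]
-100 [271.59511582 233.5248516 ]
[-0.99046518 -2.32255268  4.6629087 ] [-0.48255651  0.09906093 -0.09411296] [ 1.26002987e-03  2.57971446e-03  8.86125527e-05  7.36345521e-04
 -1.85523797e-03  2.95915134e-03]
```

send_rows:
  plan:
    - [0,0,0,0,0,0,255]
    - [0,0,0,0,0,0,255]
    - [0,0,0,0,0,0,255]
    - [0,0,0,0,0,0,255]

```text
t: 23.38
ee_pos: [0.5804, 0.1466, 0.1492]
orientation: [-2.142, -2.298, 0.002]
ft_force: [-2.5, -4.1, 4.4]
opening: 0.0552
```

```bash
python3 ov.py e1 "(205,120,345,230)" 5; python3 -c "
from h import *
s=get_obs();print(s['ft_force'],s['dq'],s['t']);sign_off()"
```

```text
t 23.38 [0.5804 0.1466 0.1492] 4.0 tilt [-0.001 -0.001 -1.   ] f [-2.5 -4.1  4.4] m [-0.79  0.32 -0.05] op 0.0552 q6 0.06
[[293.8, 191.9], [305.3, 192.3], [316.8, 192.6]]
[-2.39832875 -4.34935363  4.71539786] [ 0.00106762  0.00035331  0.00040988  0.00173008 -0.00264006  0.00164917] 23.425
the job is handed in; nothing more can be done
```

View pics/e1.png

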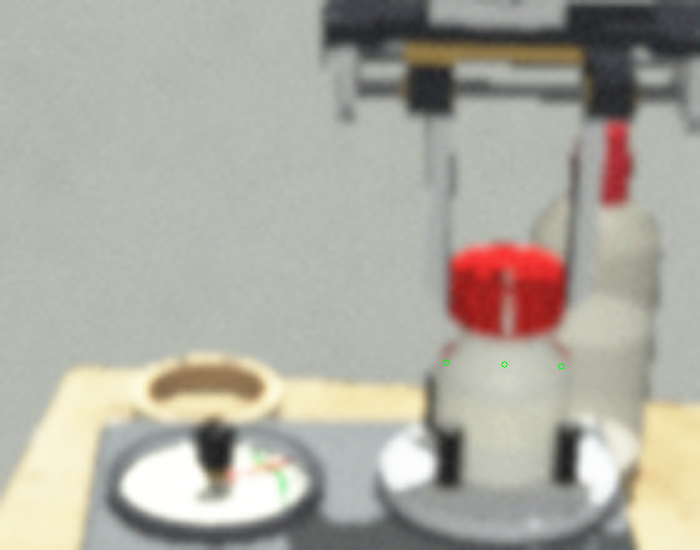

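The job is done and handed in at 23.4 s, with the cap still gripped in its vent position. The hand-in gives no verdict, so what follows is from my own checks.

**What I did:**
- I turned the peak pointer back to zero with the knob.
- I screwed the cap on until it bottomed out, reaching about 0.38 N m, which put the peak at about 1.0 rad in the green band.
- I backed the cap off about 102° at the tool: roughly 12° of spring unwind plus a quarter turn.

**Last checks:**
- **Pointer:** it read zero before the cap went on, and it stands in the green band at the end.
- **Cap angle and height:** its line is about 85–95° from the bottle's marks. Its origin is 17–19 mm below the rim.
- **Cap seating:** it looks centred and level, and the arm was at rest. The grip was set to 40 N, with the fingers at 55 mm on the cap.
- **Other things on the table:** I didn't measure them again after the start. Nothing was seen to touch them.

**What disagreed or was uncertain:**
- **Reported tool height:** in the side picture the fingertips stood about 30 mm higher than the reported pose implied. I trusted the picture and forces.
- **Camera agreement:** the two cameras differed by up to about 5 mm in y, so I used values between them.
- **Residual force and moment:** while holding at the end, the side force crept up to about 5 N and the moment to about 0.8 N m, with about 4.5 N along z. The tool hardly moved and I did not find the cause.

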